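# Weigh the sample valve body on the spring scale and set the index

### The job

Weigh the sample valve body so that the rest of its batch can be compared with it: hang it by its eye on the hook of the spring scale, letting its weight down onto the hook slowly and gently, so that the scale is neither jerked nor pulled down to its stop when you let go. Once it hangs still by itself, slide the index on the rod beside the rule until its blade is level with the scale's pointer, and leave the valve hanging. Do not disturb the injector, claw, sleeve and nut that lie about.

Things in the scene. Friction and masses are not known exactly. Their poses are not given: they have to be found in the camera images.
- valve: Loose cast valve body, weight unknown (below 0.75 kg), upright on its 58 x 50 x 8 mm foot, 106 mm tall. Origin: centre of the foot's underside; x back, y left, z up. A 40 mm barrel carries a steel eye on top; a long square port block points forward (-x, to the robot), a short adjuster cap back (to x = +64 mm). The centre of mass lies straight below the eye, so it hangs upright as it stands.
- valve_eye (a point): Centre of the eye, 84 mm above the valve's underside: a ring of 8 mm round bar, hole 28 mm, outside 44 mm, standing in the valve's x-z plane, so that the hole runs along the valve's y.
- valve_port (a point): Grip point on the port block, 72 mm in front (-x) of the eye's axis, 50 mm above the underside. The block has flat sides, is 22 mm wide (y), 24 mm high (z), 54 mm long (valve x = -93 to -39 mm); a 10 mm stub sticks out beyond it. The weight pulls off-centre here: grip firmly.
- scale_stand: Spring scale on a stand fixed to the bench. Origin: on the bench below the hook; x back, y left. Base plate 14 mm thick (x, y = -60 to 130 mm), column 22 mm square at x = 95 mm, 432 mm tall, with an arm from which the scale, a tube 29 mm thick, hangs above the hook, its lower end at z = 296 mm. Left of it a white rule (y = 63 to 93 mm, z = 175 to 321 mm) and a slider rod (y = 125 mm).
- hook: The scale's hook, 6 mm wire in the stand's y-z plane; moves straight down on a lightly damped spring, 100 N/m, from z = 215 (unloaded) to 125 mm (stop). Origin: the saddle (top of the wire at its lowest point), axes as the stand's. It opens to -y (right): tip at y = -9 to -20, up to 11 mm above the saddle; slot 18 mm wide. A seated eye's centre is 14 mm below the saddle.
- pointer_tip (a point): Tip of the scale's pointer, a thin dark arm on the hook's shank that reaches 66 mm left to the edge of the rule; 75 mm above the saddle and moving with it.
- index_blade (a point): Tip of the index's thin steel blade, which points right (-y) across the rule to the pointer; level with the middle of the index.
- index_tab (a point): Grip point on the index's black thumb tab, level with the blade, 125 mm left and 30 mm in front of the hook's axis. The tab is 12 mm wide (y), 16 mm high (z) and sticks out forward, to 17 mm in front of this point.
- index (a joint): Slide of the index on its vertical rod, 0 to 0.090 m, growing downward; 0 = level with the unloaded pointer. It stays where it is left; moving it takes about 2 N.
- injector: Bystander: diesel injector, 207 mm long, 20 mm thick, lying on the bench in front of the stand. Origin: under its middle.
- claw: Bystander: forked clamping claw, 62 x 50 x 11 mm, lying flat near the front edge. Origin: under its middle.
- sleeve: Bystander: turned sleeve, 27 mm thick, 62 mm tall, standing behind the valve. Origin: centre of its underside.
- nut: Bystander: nozzle nut, 21 x 24 x 31 mm, standing behind the valve. Origin: centre of its underside.
Things that resemble listed ones, but are neither listed nor needed, are in the scene too. There is more than one size of the valve; the job needs the smaller.

How it is judged:
On the way:
1. the valve hangs by its eye from the hook, let go of by the fingers and still for half a second (z of valve_eye in the frame of hook between -0.018 and -0.01 m and y of valve_eye in the frame of hook between -0.009 and 0.009 m and x of valve_eye in the frame of hook between -0.01 and 0.01 m and contact force between valve and hook above 1 N and contact force between valve and the fingers below 0.05 N and angle between valve's own z axis and vertical below 0.2 rad and linear speed of hook below 0.01 m/s and linear speed of valve below 0.02 m/s), for 0.5 s.
At the end, for the whole second after the job is handed in: the valve hangs upright and still by its eye from the hook's saddle (eye centre 14 +/- 4 mm below it), let go of, and the index blade is level with the pointer tip within 4 mm (all of step 1 and z of index_blade in the frame of pointer_tip between -0.004 and 0.004 m); the robot touches nothing.
It fails at once if the scale is jerked: the hook moves faster than 0.08 m/s (linear speed of hook above 0.08 m/s).
It fails at once if the scale is pulled down to its stop (hook 87 mm below its unloaded height) (height (world z) of hook below 0.128 m).
It fails at once if the hook is shoved with more than 15 N (contact force between hook and anything else above 15 N).
It fails at once if the injector, claw, sleeve or nut is moved by more than 20 mm (distance of any of injector, claw, sleeve, nut from where it was at the start of the episode above 0.02 m).
It also fails if it takes over 72 s, if anything falls off the work surface, if the arm or the gripper's body presses on something with over 40 N, if the wrist force passes 120 N, or if a joint passes its speed limit or range.

### The arm

A 6-joint arm with a two-finger parallel gripper is mounted at the origin on a cart in front of the work surface, level with it; the furniture and walls round the work are solid. World frame = base frame: x ahead of the robot, y to its left, z up, the work surface at z = 0. Lengths are in m, angles in rad, forces in N, time in s.
With the tool pointing down it reaches from about 0.35 to 0.85 m from the base axis. Payload 8.1 kg.
Tool frame: the origin (TCP) lies midway between the tips of the shut fingers; the grasp point (between the pads) lies 19 mm behind it; z points along the fingers, y is the direction in which the jaws open and shut (so a half turn about z gives the same grasp; the last joint's range is limited). The gripper opens to 93 mm and grips with 3 to 60 N. Pads are 15 mm wide; open, the fingers measure 128 mm over their backs; the gripper's body (75 mm by 188 mm) begins 65 mm behind the grasp point.
Start: joints at [-1.257, 0.13, 1.488, -0, 1.523, -0.085], TCP at [0.233, -0.553, 0.189] pointing down, gripper open.
Joint ranges: [-2.96, 2.96], [-0.89, 2.26], [0.02, 2.5], [-1.34, 4.48], [0, 2.73], [-2.66, 2.66]. Speed limits (rad/s): [2.39, 2.39, 2.79, 3.14, 3.14, 3.14].

### API

Orientations are given as a rotation vector (axis times angle).
In Python, from plant import robot gives the robot as it stands.
- The arm moves only by the tool arm_command, never from a script. Its argument "deltas" is a list that holds one entry, the list of rows, each a list of 6 numbers: the shift along the tool's x, y, z in m, then the turn, a rotation vector about the tool's x, y, z in rad. In form: [[[dx, dy, dz, rx, ry, rz], ...]]. A call has exactly 8 rows; each row is the pose to reach, as a shift and turn from the pose commanded when the call began, along the tool's axes at that moment; what a row does not reach only later rows make up. A row lasts 1/12 s, in which the tool goes at most 41.7 mm and 7.16 degrees, less where a joint would pass 70% of its speed; a pose out of reach is approached as far as the arm can. A call with a gripper value outside its range is refused whole. "fingers" is the closure, from -1 (fully open) to 1 (shut), set as the call begins (left out, the last holds). The fingers move at their own pace and stop on an object; "squeeze" is the grip in N (left out, the last holds). Time passes only in rows, so rows that repeat a pose let the fingers close, or fill a call up. It gives the time, the measured TCP pose, the force and the opening at its end, in the units of the state.
- robot.read_state(): the state, without advancing time (a new reading comes with each control period).
- robot.read_camera(name): name is "side" or "top"; returns (picture, depth): 400x640x3 uint8, blue, green, red; 400x640 float32, m along the optical axis (not along the pixel's ray), 0 where there is no reading.
- robot.calibration(name): a dict with "K" (3x3 intrinsics, pixels), "R" (3x3) and "t" (3): a world point X has camera coordinates R X + t. Camera axes: x right, y down, z forward; pixel columns grow to the right and rows downward; lengths in m; the calibration is good to about 2 mm. A picture is of the moment at which its call begins. calibration takes no time and is no camera call.
- robot.close_job(): hands the job in, once; it reports no verdict.
Trained networks look in the newest picture that a camera, given by its name, has taken for a name from the list of things; names that differ only in an ending like _2 or _b are one class to them, and where a whole thing is asked for, a point or a joint stands for the part that bears it (a point fixed in the world has none). Each returns a list of dicts, best first, with "p" (0 to 1); they miss things now and then, are a little off and sometimes report something else, mostly with a low value. They report only what shows in the picture. A call takes as long as a camera call. They do not tell look-alikes from the thing itself.
- robot.silhouettes(camera, target): "mask" (400x640 bool, what is visible of it) and "box" ([left, top, width, height] in pixels, round what is visible of it).
The state is a dict: "t": time; "q": joint angles; "dq": joint speeds; "joint_torque": joint torques, N m; "tool_pos": TCP position; "orientation": TCP orientation; "force": force on the tool from outside, world axes, zero at the start; "wrist_torque": the same for the moment, N m; "opening": finger opening in m.
Only numpy, scipy, OpenCV 4.12 (cv2) and the standard library are available. Lean on these libraries where they do the work, as an engineer would, in place of code of your own. Each camera call takes 0.05 s, during which the arm holds its last target. There are 200 camera calls.

## Working session

There is one attempt and no reset: what is moved stays moved. The work goes in short steps, Python scripts to look and compute and a tool call to move; the robot and the scene stay as the last step left them, time stands still between calls to the robot, and variables do not carry over. Pictures are saved under pics/ and viewed, about 8 in all and at most 12, crops included, and the job is handed in when it is done.

Besides the shell and the picture viewer there is one more tool, called after "Call:" as a command line: name --argument value ..., lists and objects as JSON in quotes. arm_command: Moves the arm, as the interface text tells. Its arguments: {"type":"object","properties":{"deltas":{"type":"array","items":{"type":"array","items":{"type":"array","items":{"type":"number"}}}},"fingers":{"type":"number"},"squeeze":{"type":"number"}},"required":["deltas"]}

```bash
ls; mkdir -p pics; cat > h.py <<'E'
import numpy as np,cv2
from plant import robot
from scipy.spatial.transform import Rotation as Rn
def world(name,depth):
    c=robot.calibration(name);K,R,t=[np.array(c[k],float) for k in("K","R","t")]
    v,u=np.mgrid[:400,:640]
    P=np.stack([(u-K[0,2])/K[0,0]*depth,(v-K[1,2])/K[1,1]*depth,depth],-1)
    W=(P-t.ravel())@R
    W[depth==0]=np.nan
    return W
def proj(name,X):
    c=robot.calibration(name);K,R,t=[np.array(c[k],float) for k in("K","R","t")]
    p=K@(R@np.array(X)+t.ravel());return p[:2]/p[2]
def snap(name,f=None):
    im,d=robot.read_camera(name)
    if f: cv2.imwrite("pics/"+f,im)
    return im,d,world(name,d)
E
python3 - <<'E'
from h import *
a=snap("top","top1.png");b=snap("side","side1.png")
np.savez("w1.npz",top=a[2],side=b[2])
print(robot.read_state())
for n in("top","side"):
    c=robot.calibration(n);R=np.array(c["R"]);print(n,-R.T@np.array(c["t"]).ravel(),R[2])
W={"top":a[2],"side":b[2]}
for cam in("top","side"):
    for t in("valve","hook","scale_stand","index_tab","injector","claw","sleeve","nut"):
        for s in robot.silhouettes(cam,t)[:3]:
            w=W[cam][s["mask"]]; print(cam,t,round(s["p"],2),s["box"],np.round(np.nanmedian(w,0),3),np.round(np.nanpercentile(w,[2,98],axis=0),3).tolist())
E
```

```text
pics
{'t': 0.1, 'q': array([-1.25740878e+00,  1.31095154e-01,  1.48915881e+00, -7.53481437e-06,
        1.52302336e+00, -8.54025278e-02]), 'dq': array([-0.00172266, -0.00065495, -0.00153062,  0.00021206,  0.00154057,
        0.00183244]), 'joint_torque': array([ 2.03094103e-03, -5.61335206e+01, -4.93100166e+01,  7.68665923e-02,
        2.90032692e-02, -5.93803884e-05]), 'tool_pos': array([ 0.23282242, -0.55236854,  0.18779308]), 'orientation': array([-3.07770712e+00, -6.21944534e-01,  3.12580286e-04]), 'force': array([-0.38895445, -0.57922118,  0.04267784]), 'wrist_torque': array([-0.06495687, -0.01556777,  0.01127091]), 'opening': 0.09341911276941438}
top [ 0.20728581 -0.08634388  1.81430744] [ 0.18234488 -0.01207207 -0.98316052]
side [-0.13787791  0.9227876   0.8986294 ] [ 0.46308707 -0.71999723 -0.51686977]
top valve 0.85 [273.5, 184.8, 15.0, 44.5] [0.516 0.008 0.06 ] [[0.435, -0.017, -0.001], [0.581, 0.033, 0.103]]
top valve 0.58 [406.3, 180.2, 47.5, 45.4] [ 0.497 -0.554  0.081] [[0.44, -0.629, 0.002], [0.584, -0.477, 0.139]]
top scale_stand 0.92 [157.5, 144.1, 77.6, 79.0] [0.566
[... 1143 characters left out ...]
0.383, 0.273], [0.566, 0.405, 0.295]]
side index_tab 0.32 [246.6, 217.7, 4.9, 19.1] [0.526 0.272 0.226] [[0.523, 0.176, 0.124], [0.621, 0.282, 0.275]]
side injector 0.65 [276.0, 280.1, 40.6, 44.0] [0.364 0.279 0.036] [[0.354, 0.175, -0.001], [0.396, 0.352, 0.042]]
side claw 0.49 [335.3, 250.1, 17.1, 11.5] [ 0.373 -0.025  0.01 ] [[0.359, -0.054, 0.001], [0.404, 0.006, 0.015]]
side claw 0.49 [290.7, 220.9, 33.1, 31.3] [0.519 0.02  0.056] [[0.435, -0.008, 0.002], [0.587, 0.035, 0.099]]
side nut 0.59 [260.4, 239.6, 7.0, 8.8] [0.643 0.083 0.015] [[0.635, 0.073, -0.0], [0.664, 0.092, 0.031]]
side nut 0.49 [200.1, 231.8, 19.4, 16.0] [0.545 0.397 0.288] [[0.506, 0.148, 0.016], [0.841, 0.405, 0.296]]
```

```bash
python3 - <<'E'
import cv2,numpy as np
t=cv2.imread("pics/top1.png");s=cv2.imread("pics/side1.png")
a=cv2.resize(t[130:260,150:330],None,fx=4.4,fy=4.4,interpolation=cv2.INTER_CUBIC)
cv2.imwrite("pics/c1.png",a)
b=cv2.resize(s[150:335,180:400],None,fx=3.2,fy=3.2,interpolation=cv2.INTER_CUBIC)
cv2.imwrite("pics/c2.png",b)
W=np.load("w1.npz")["top"]
m=(abs(W[...,0]-.516)<.12)&(abs(W[...,1]-.008)<.06)
for lo,hi in((.035,.07),(.07,.12)):
    k=m&(W[...,2]>lo)&(W[...,2]<hi)
    w=W[k]; print(lo,len(w)); 
    if hi>.1: print(np.round(w,3).tolist())
k=m&(W[...,2]>.05)&(W[...,2]<.066)&(W[...,0]<.475)
w=W[k];print(np.round(w,3).tolist())
E
```

```text
0.035 275
0.07 38
[[0.557, -0.001, 0.072], [0.547, 0.005, 0.101], [0.549, 0.001, 0.091], [0.543, 0.004, 0.104], [0.545, 0.001, 0.095], [0.539, 0.008, 0.103], [0.54, 0.005, 0.099], [0.544, 0.002, 0.078], [0.534, 0.008, 0.109], [0.534, 0.004, 0.11], [0.54, 0.002, 0.08], [0.541, -0.001, 0.071], [0.531, 0.008, 0.106], [0.531, 0.004, 0.105], [0.529, 0.008, 0.1], [0.528, 0.005, 0.102], [0.525, 0.012, 0.102], [0.524, 0.008, 0.104], [0.525, 0.005, 0.101], [0.529, 0.002, 0.078], [0.522, 0.012, 0.098], [0.521, 0.008, 0.103], [0.526, 0.006, 0.075], [0.517, 0.012, 0.104], [0.518, 0.009, 0.099], [0.523, 0.006, 0.071], [0.514, 0.012, 0.099], [0.514, 0.009, 0.095], [0.519, 0.006, 0.071], [0.518, 0.003, 0.072], [0.511, 0.013, 0.093], [0.513, 0.009, 0.084], [0.515, 0.003, 0.072], [0.451, 0.033, 0.071], [0.45, 0.014, 0.073], [0.447, 0.033, 0.072], [0.447, 0.025, 0.071], [0.44, 0.025, 0.071]]
[[0.475, 0.03, 0.062], [0.474, 0.026, 0.066], [0.474, 0.022, 0.064], [0.475, 0.018, 0.061], [0.474, 0.011, 0.065], [0.471, 0.03, 0.06], [0.471, 0.026, 0.059], [0.47, 0.022, 0.065], [0.471, 0.018, 0.062], [0.47, 0.
[... 443 characters left out ...]
.455, 0.026, 0.066], [0.456, 0.019, 0.059], [0.456, 0.015, 0.062], [0.452, 0.03, 0.064], [0.453, 0.026, 0.058], [0.451, 0.022, 0.066], [0.452, 0.019, 0.057], [0.448, 0.03, 0.061], [0.448, 0.022, 0.062], [0.449, 0.019, 0.055], [0.449, 0.015, 0.054], [0.445, 0.033, 0.062], [0.444, 0.029, 0.065], [0.445, 0.026, 0.059], [0.444, 0.022, 0.065], [0.444, 0.018, 0.065], [0.442, 0.034, 0.05], [0.44, 0.03, 0.064], [0.44, 0.018, 0.063], [0.438, 0.034, 0.054], [0.438, 0.03, 0.052], [0.437, 0.026, 0.063], [0.438, 0.023, 0.052], [0.434, 0.034, 0.053], [0.434, 0.03, 0.056], [0.434, 0.026, 0.056], [0.434, 0.023, 0.055], [0.434, 0.019, 0.053], [0.431, 0.03, 0.053], [0.43, 0.026, 0.054], [0.431, 0.023, 0.052]]
```

View pics/c1.png

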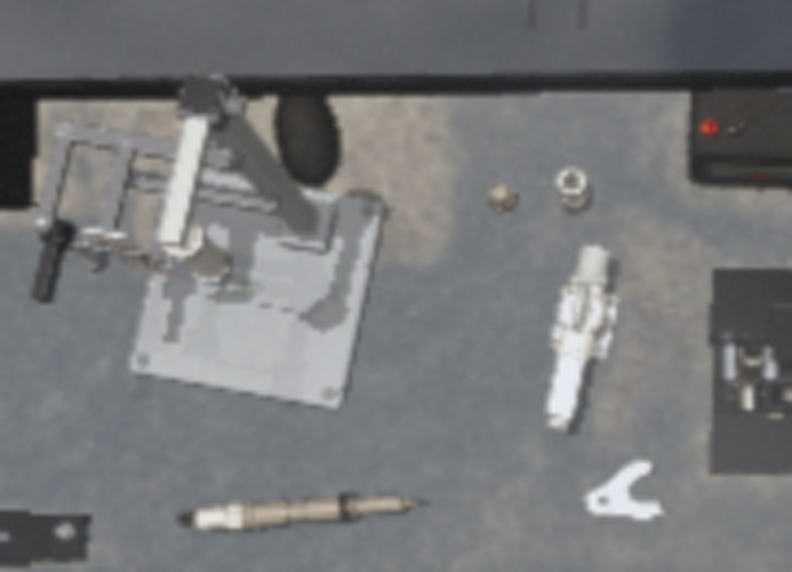

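View pics/c2.png

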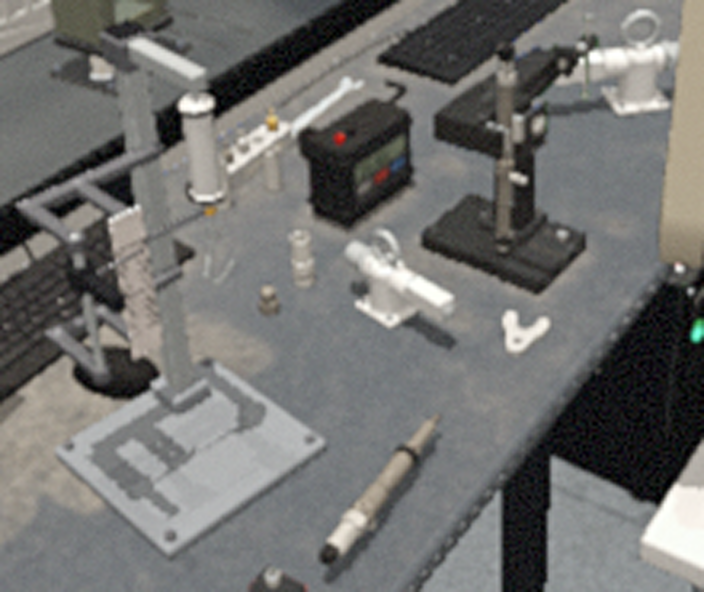

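```bash
python3 - <<'E'
from h import *
Z=np.load("w1.npz")
for n in("top","side"):
    W=Z[n]
    m=(W[...,2]>.006)&(W[...,2]<.024)&(W[...,0]>.44)&(W[...,0]<.75)&(W[...,1]>.13)&(W[...,1]<.45)
    mm=cv2.morphologyEx(m.astype(np.uint8),cv2.MORPH_OPEN,np.ones((2,2),np.uint8))>0
    r=cv2.minAreaRect(W[mm][:,:2].astype(np.float32)); print(n,"plate",r,np.round(cv2.boxPoints(r),3).tolist(), np.nanmedian(W[mm][:,2]))
    k=(W[...,2]>.15)&(W[...,0]>.4)&(W[...,0]<.75)&(W[...,1]>.13)&(W[...,1]<.45)
    w=W[k]
    for lo in np.arange(.16,.46,.03):
        q=w[(w[:,2]>lo)&(w[:,2]<=lo+.03)]
        H,xe,ye=np.histogram2d(q[:,0],q[:,1],bins=[np.arange(.46,.72,.02),np.arange(.18,.44,.02)])
        print(n,round(lo,2),[(round(xe[i]+.01,2),round(ye[j]+.01,2),int(H[i,j])) for i,j in np.argwhere(H>6)])
W=Z["top"]
k=(abs(W[...,0]-.51)<.1)&(abs(W[...,1]-.008)<.05)&(W[...,2]>.045)
w=W[k][:,:2];c=w.mean(0);v=np.linalg.svd(w-c)[2][0];print("valve",c,v,np.arctan(v[1]/v[0]))
e=W[k&(W[...,2]>.09)][:,:2];print("eye",e.mean(0),np.median(e,0),e.min(0),e.max(0))
W=Z["side"]
k=(abs(W[...,0]-.51)<.1)&(abs(W[...,1]-.008)<.05)&(W[...,2]>.079)
e=W[k];print("eye side",len(e),e.mean(0),e.min(0),e.max(0)); ee=e[:,:2]-e[:,:2].mean(0); print(np.linalg.svd(ee)[2][0])
E
```

```text
top plate ((0.566237211227417, 0.24932663142681122), (0.1709861308336258, 0.2982223927974701), 55.88637924194336) [[0.39500001072883606, 0.2619999945163727], [0.6420000195503235, 0.0949999988079071], [0.7379999756813049, 0.23600000143051147], [0.4909999966621399, 0.40400001406669617]] 0.013506395366607565
top 0.16 [(np.float64(0.55), np.float64(0.39), 11), (np.float64(0.57), np.float64(0.35), 9), (np.float64(0.59), np.float64(0.25), 7), (np.float64(0.61), np.float64(0.25), 17), (np.float64(0.61), np.float64(0.27), 19), (np.float64(0.61), np.float64(0.29), 24), (np.float64(0.61), np.float64(0.31), 10), (np.float64(0.61), np.float64(0.33), 7), (np.float64(0.61), np.float64(0.35), 15), (np.float64(0.63), np.float64(0.35), 9)]
top 0.19 [(np.float64(0.53), np.float64(0.27), 9), (np.float64(0.55), np.float64(0.33), 7), (np.float64(0.55), np.float64(0.39), 8), (np.float64(0.61), np.float64(0.25), 15)]
top 0.22 [(np.float64(0.55), np.float64(0.35), 7), (np.float64(0.61), np.float64(0.25), 16)]
top 0.25 [(np.float64(0.61), np.float64(0.25), 18), (np.float64(0.67), np.float64(0.19), 8), (np.fl
[... 9167 characters left out ...]
.float64(0.27), 33), (np.float64(0.59), np.float64(0.25), 15), (np.float64(0.59), np.float64(0.27), 25), (np.float64(0.61), np.float64(0.23), 13), (np.float64(0.61), np.float64(0.25), 27), (np.float64(0.61), np.float64(0.27), 47), (np.float64(0.63), np.float64(0.27), 35)]
side 0.43 [(np.float64(0.61), np.float64(0.25), 19), (np.float64(0.63), np.float64(0.25), 18)]
side 0.46 []
valve [0.51256461 0.01011488] [-0.97665363  0.21482012] -0.21650764962416755
eye [0.52905629 0.00733083] [0.52834641 0.00812275] [0.51115989 0.00118488] [0.54908579 0.01260697]
eye side 38 [0.53021533 0.00896786 0.09383988] [0.51085675 0.00287129 0.07910484] [0.55117021 0.01714565 0.10704482]
[-0.9801825   0.19809663]
```

```bash
cat >> h.py <<'E'
from scipy.optimize import least_squares
def box(p,c,h):
    q=abs(p-np.array(c))-np.array(h)
    return np.linalg.norm(np.maximum(q,0),axis=1)+np.minimum(q.max(1),0)
def fit(pts,sdf,x0,s=.003):
    def res(v):
        c,sn=np.cos(v[2]),np.sin(v[2]);d=pts-[v[0],v[1],0]
        p=np.c_[d[:,0]*c+d[:,1]*sn,-d[:,0]*sn+d[:,1]*c,d[:,2]]
        return np.clip(sdf(p),-.012,.012)
    r=least_squares(res,x0,loss="soft_l1",f_scale=s,diff_step=1e-4,x_scale=[.01,.01,.1]);f=res(r.x)
    return r.x,np.median(abs(f)),len(pts)
def stand_sdf(p):
    tube=np.maximum(np.hypot(p[:,0],p[:,1])-.0145,np.maximum(.296-p[:,2],p[:,2]-.40))
    return np.minimum(tube,box(p,(.095,0,.216),(.011,.011,.216)))
def valve_sdf(p):
    ring=np.hypot(np.hypot(p[:,0],p[:,2]-.084)-.018,p[:,1])-.004
    return np.minimum(ring,box(p,(-.066,0,.05),(.027,.011,.012)))
def standpts(W):
    X,Y,Z=W[...,0],W[...,1],W[...,2]
    a=(abs(X-.525)<.04)&(abs(Y-.27)<.03)&(Z>.305)&(Z<.385)
    b=(abs(X-.617)<.03)&(abs(Y-.255)<.03)&(Z>.03)&(Z<.29)
    return W[a|b]
def valvepts(W,e=(.529,.008)):
    X,Y,Z=W[...,0]-e[0],W[...,1]-e[1],W[...,2]
    a=(abs(X)<.03)&(abs(Y)<.025)&(Z>.078)
    b=(X<-.045)&(X>-.1)&(abs(Y-.016)<.03)&(Z>.03)&(Z<.08)
    return W[a|b]
E
python3 - <<'E'
from h import *
Z=np.load("w1.npz")
for s in(["top"],["side"],["top","side"]):
    print(s,"stand",fit(np.concatenate([standpts(Z[n]) for n in s]),stand_sdf,[.527,.272,-.2]),"valve",fit(np.concatenate([valvepts(Z[n]) for n in s]),valve_sdf,[.529,.008,-.21]))
# index tab
for n in("top","side"):
    W=Z[n];k=(abs(W[...,0]-.52)<.025)&(abs(W[...,1]-.395)<.025)&(W[...,2]>.25)&(W[...,2]<.33)
    w=W[k];print(n,"tab",np.round(np.percentile(w,[3,50,97],axis=0),3).tolist())
s=cv2.imread("pics/side1.png");cv2.imwrite("pics/c3.png",cv2.resize(s[195:255,190:270],None,fx=9,fy=9,interpolation=cv2.INTER_CUBIC))
E
```

```text
['top'] stand (array([ 0.52535063,  0.2710969 , -0.21737388]), np.float64(0.0012938497500075558), 335) valve (array([ 0.52700248,  0.00848332, -0.23715728]), np.float64(0.0019676929582033605), 115)
['side'] stand (array([ 0.52832576,  0.26560424, -0.17178898]), np.float64(0.0011268843242730371), 905) valve (array([ 0.52741255,  0.01027634, -0.16537762]), np.float64(0.001461429681587901), 155)
['top', 'side'] stand (array([ 0.52782623,  0.26630943, -0.17696231]), np.float64(0.0015368250388578608), 1240) valve (array([ 0.5269719 ,  0.00922815, -0.18659543]), np.float64(0.0016987928235276538), 270)
top tab [[0.505, 0.387, 0.274], [0.523, 0.395, 0.289], [0.542, 0.403, 0.294]]
side tab [[0.506, 0.39, 0.276], [0.519, 0.399, 0.288], [0.542, 0.405, 0.292]]
```

View pics/c3.png

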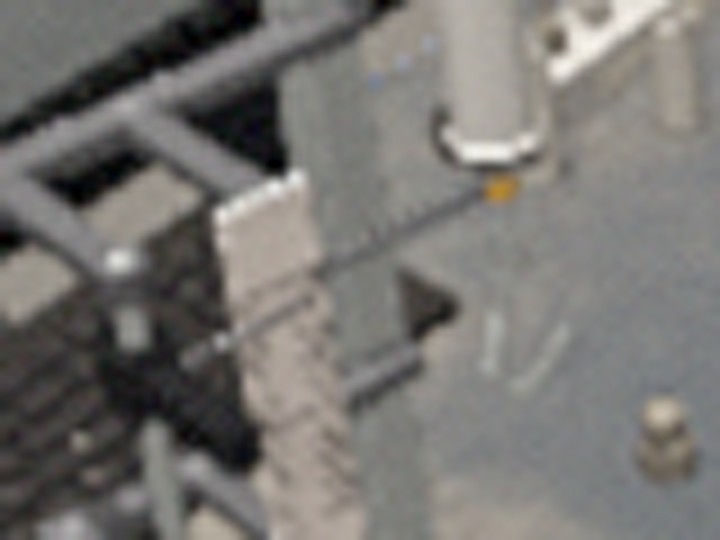

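```bash
python3 - <<'E'
from h import *
def st(P,p): 
    c,s=np.cos(P[2]),np.sin(P[2]);return [P[0]+c*p[0]-s*p[1],P[1]+s*p[0]+c*p[1],p[2]]
pts={"saddle_mid":(0,0,.212),"tip":(0,-.0185,.224),"lleg":(0,.012,.224),"ptr":(0,.066,.29),"orange":(0,0,.29),"colTopFrontLeft":(.084,.011,.432),"plateFL":(-.06,.13,.014),"plateFR":(-.06,-.06,.014),"plateBR":(.13,-.06,.014)}
for nm,P in(("side",(.5283,.2656,-.172)),("both",(.5278,.2663,-.177)),("top",(.5254,.2711,-.217))):
    print(nm,{k:[np.round(proj(c,st(P,v)),1).tolist() for c in("side","top")] for k,v in pts.items()})
E
```

```text
side {'saddle_mid': [[248.3, 236.4], [204.8, 194.2]], 'tip': [[252.9, 230.1], [209.4, 194.4]], 'lleg': [[244.5, 234.9], [200.6, 193.0]], 'ptr': [[225.8, 224.2], [180.1, 186.6]], 'orange': [[245.3, 213.8], [199.7, 189.6]], 'colTopFrontLeft': [[216.5, 160.3], [191.1, 152.8]], 'plateFL': [[233.3, 321.7], [179.7, 214.0]], 'plateFR': [[282.1, 285.8], [228.2, 221.7]], 'plateBR': [[243.9, 259.6], [237.2, 174.2]]}
both {'saddle_mid': [[248.2, 236.6], [204.6, 194.4]], 'tip': [[252.8, 230.3], [209.2, 194.5]], 'lleg': [[244.5, 235.1], [200.4, 193.1]], 'ptr': [[225.7, 224.4], [179.9, 186.6]], 'orange': [[245.3, 214.0], [199.5, 189.8]], 'colTopFrontLeft': [[216.6, 160.4], [191.0, 153.0]], 'plateFL': [[233.0, 321.9], [179.4, 214.0]], 'plateFR': [[282.1, 286.1], [227.9, 221.9]], 'plateBR': [[244.1, 259.7], [237.2, 174.4]]}
top {'saddle_mid': [[247.8, 237.7], [203.2, 195.1]], 'tip': [[252.6, 231.5], [207.7, 195.5]], 'lleg': [[243.9, 236.2], [199.1, 193.7]], 'ptr': [[224.5, 225.2], [178.6, 186.6]], 'orange': [[244.8, 215.1], [198.0, 190.5]], 'colTopFrontLeft': [[216.9, 160.8], [190.5, 153.8]], 'plateFL': [[230.7, 322.9], [177.9, 213.2]], 'plateFR': [[281.7, 288.1], [225.9, 223.0]], 'plateBR': [[245.3, 260.3], [237.2, 175.9]]}
```

```bash
python3 - <<'E'
from h import *
def st(P,p): 
    c,s=np.cos(P[2]),np.sin(P[2]);return [P[0]+c*p[0]-s*p[1],P[1]+s*p[0]+c*p[1],p[2]]
O=[("side",(0,0,.212),(246.8,237.3)),("side",(0,-.0185,.224),(252.6,230.6)),("side",(0,0,.29),(244.9,215.4)),("side",(-.06,.13,.014),(233.4,322.1)),("side",(-.06,-.06,.014),(280.3,287.1)),
("top",(-.06,.13,.014),(179.1,214.8)),("top",(-.06,-.06,.014),(226.9,222.1)),("top",(.13,-.06,.014),(236.4,175.1))]
for sel in(O,O[:5],O[5:]):
    r=least_squares(lambda P:np.concatenate([proj(c,st(P,p))-np.array(o) for c,p,o in sel]),[.527,.268,-.19],loss="soft_l1",x_scale=[.01,.01,.1])
    print(r.x,np.round(r.fun,1).tolist())
E
```

```text
[ 0.52674237  0.26951893 -0.16999882] [1.0, -0.0, -0.2, 0.4, -0.1, -0.7, -0.6, 0.8, 1.5, -0.4, -0.4, -0.3, 0.3, -0.0, -0.2, -0.5]
[ 0.52755695  0.26977535 -0.1610525 ] [0.7, -0.1, -0.5, 0.3, -0.4, -0.8, -0.4, 0.8, 1.2, -0.6]
[ 0.52563827  0.26900271 -0.17305299] [-0.3, -0.1, 0.4, 0.3, -0.0, -0.2]
```

```bash
cat >> h.py <<'E'
def Rt(yaw,tilt):
    # tool y = right, z = forward-down; tilt from vertical toward forward
    f=np.array([np.cos(yaw),np.sin(yaw),0]);y=np.array([np.sin(yaw),-np.cos(yaw),0])
    z=np.sin(tilt)*f-np.cos(tilt)*np.array([0,0,1.]);return np.c_[np.cross(y,z),y,z]
def delta(grasp,yaw,tilt):
    s=robot.read_state();R0=Rn.from_rotvec(s["orientation"]).as_matrix();R1=Rt(yaw,tilt)
    tcp=np.array(grasp)+.019*R1[:,2]
    d=np.r_[R0.T@(tcp-s["tool_pos"]),Rn.from_matrix(R0.T@R1).as_rotvec()]
    print("delta",np.round(d,4).tolist(),"tcp",np.round(tcp,3));return d
E
python3 - <<'E'
from h import *
W=np.load("w1.npz")
for n in("top","side"):
    w=W[n].reshape(-1,3);w=w[(w[:,0]>.3)&(w[:,0]<.6)&(w[:,2]>.05)]
    for y in np.arange(-.65,-.04,.1):
        q=w[(w[:,1]>y)&(w[:,1]<y+.1)];q and 0 if False else print(n,round(y,2),len(q),np.round(np.percentile(q,[1,99],axis=0),2).tolist() if len(q) else "")
delta((.42,.02,.30),-.2,.75)
delta((.25,-.45,.36),-.2,.4)
E
```

```text
top -0.65 385 [[0.3, -0.64, 0.05], [0.53, -0.55, 0.63]]
top -0.55 299 [[0.3, -0.55, 0.05], [0.59, -0.47, 0.57]]
top -0.45 69 [[0.47, -0.39, 0.1], [0.49, -0.35, 0.22]]
top -0.35 303 [[0.47, -0.35, 0.17], [0.52, -0.25, 0.21]]
top -0.25 624 [[0.44, -0.25, 0.1], [0.54, -0.15, 0.21]]
top -0.15 370 [[0.44, -0.15, 0.1], [0.54, -0.1, 0.29]]
top -0.05 296 [[0.43, -0.01, 0.05], [0.59, 0.03, 0.11]]
side -0.65 218 [[0.45, -0.61, 0.05], [0.52, -0.55, 0.14]]
side -0.55 140 [[0.49, -0.55, 0.05], [0.57, -0.48, 0.09]]
side -0.45 72 [[0.47, -0.39, 0.11], [0.49, -0.36, 0.22]]
side -0.35 180 [[0.48, -0.34, 0.16], [0.53, -0.25, 0.21]]
side -0.25 459 [[0.44, -0.25, 0.05], [0.54, -0.15, 0.2]]
side -0.15 613 [[0.45, -0.15, 0.06], [0.54, -0.1, 0.29]]
side -0.05 309 [[0.43, -0.01, 0.05], [0.59, 0.04, 0.1]]
delta [0.4055, -0.448, -0.0974, -0.2244, 0.7271, 0.5702] tcp [0.433 0.017 0.286]
delta [0.0617, -0.0841, -0.1537, -0.1197, 0.3879, 0.5907] tcp [ 0.257 -0.451  0.342]
```

Call:
arm_command --deltas '[[[0.06,-0.08,-0.18,-0.12,0.39,0.5],[0.06,-0.08,-0.18,-0.12,0.39,0.5],[0.06,-0.08,-0.18,-0.12,0.39,0.5],[0.06,-0.08,-0.18,-0.12,0.39,0.5],[0.06,-0.08,-0.18,-0.12,0.39,0.5],[0.06,-0.08,-0.18,-0.12,0.39,0.5],[0.06,-0.08,-0.18,-0.12,0.39,0.5],[0.06,-0.08,-0.18,-0.12,0.39,0.5]]]' --fingers -1 --squeeze 55

```text
t: 1.57
tool_pos: [0.2566, -0.456, 0.3685]
orientation: [3.035, -0.164, 0.617]
force: [-0.3, -0.6, 0.1]
opening: 0.0929
```

```bash
python3 - <<'E'
from h import *
delta((.38,-.1,.36),-.2,.75)
delta((.40,.03,.32),-.2,.75)
E
```

```text
delta [0.082, -0.3667, 0.0519, -0.0326, 0.3466, 0.0846] tcp [ 0.393 -0.103  0.346]
delta [0.0723, -0.4989, 0.0885, -0.0326, 0.3466, 0.0846] tcp [0.413 0.027 0.306]
```

Call:
arm_command --deltas '[[[0.07,-0.4,0.05,-0.03,0.347,0.085],[0.07,-0.4,0.05,-0.03,0.347,0.085],[0.07,-0.4,0.05,-0.03,0.347,0.085],[0.07,-0.4,0.05,-0.03,0.347,0.085],[0.07,-0.4,0.05,-0.03,0.347,0.085],[0.07,-0.4,0.05,-0.03,0.347,0.085],[0.07,-0.4,0.05,-0.03,0.347,0.085],[0.07,-0.4,0.05,-0.03,0.347,0.085]]]'

```text
t: 2.23
tool_pos: [0.3778, -0.277, 0.3696]
orientation: [2.889, -0.275, 1.104]
force: [0.7, 0.0, 0.2]
opening: 0.093
```

```bash
python3 - <<'E'
from h import *
delta((.43,.03,.14),-.2,.75)
E
```

```text
delta [-0.1605, -0.3039, 0.195, -0.0355, 0.0232, -0.0039] tcp [0.443 0.027 0.126]
```

```bash
python3 - <<'E'
from h import *
delta((.39,.03,.36),-.2,.75)
E
```

```text
delta [-0.0436, -0.3032, 0.0044, -0.0355, 0.0232, -0.0039] tcp [0.403 0.027 0.346]
```

Call:
arm_command --deltas '[[[-0.044,-0.303,0.004,-0.0355,0.023,-0.004],[-0.044,-0.303,0.004,-0.0355,0.023,-0.004],[-0.044,-0.303,0.004,-0.0355,0.023,-0.004],[-0.044,-0.303,0.004,-0.0355,0.023,-0.004],[-0.044,-0.303,0.004,-0.0355,0.023,-0.004],[-0.044,-0.303,0.004,-0.0355,0.023,-0.004],[-0.044,-0.303,0.004,-0.0355,0.023,-0.004],[-0.044,-0.303,0.004,-0.0355,0.023,-0.004]]]'

```text
t: 2.9
tool_pos: [0.5134, -0.1154, 0.3842]
orientation: [2.861, -0.281, 1.076]
force: [0.7, -0.7, -0.3]
opening: 0.093
```

```bash
python3 - <<'E'
from h import *
delta((.42,.028,.12),-.2,.75)
E
```

```text
delta [-0.2633, -0.123, 0.1386, 0.0002, 0.0305, 0.004] tcp [0.433 0.025 0.106]
```

```bash
python3 - <<'E'
from h import *
delta((.40,.028,.34),-.2,.75)
E
```

```text
delta [-0.1331, -0.1185, -0.0398, 0.0002, 0.0305, 0.004] tcp [0.413 0.025 0.326]
```

Call:
arm_command --deltas '[[[-0.03,-0.03,-0.01,0,0.03,0.004],[-0.06,-0.06,-0.02,0,0.03,0.004],[-0.09,-0.09,-0.03,0,0.03,0.004],[-0.12,-0.11,-0.04,0,0.03,0.004],[-0.133,-0.118,-0.04,0,0.03,0.004],[-0.133,-0.118,-0.04,0,0.03,0.004],[-0.133,-0.118,-0.04,0,0.03,0.004],[-0.133,-0.118,-0.04,0,0.03,0.004]]]'

```text
t: 3.57
tool_pos: [0.5017, 0.0504, 0.3446]
orientation: [2.839, -0.294, 1.064]
force: [-0.3, -0.4, -0.4]
opening: 0.0926
```

```bash
python3 - <<'E'
from h import *
delta((.43,.029,.14),-.2,.75)
E
```

```text
delta [-0.184, 0.0313, 0.1302, 0.0257, 0.0304, 0.0036] tcp [0.443 0.026 0.126]
```

```bash
python3 - <<'E'
from h import *
s=robot.read_state();print(s["q"].round(3),s["dq"].round(2))
delta((.40,.029,.30),-.2,.75)
E
```

```text
[ 0.249 -0.888  2.168 -0.335  1.222  2.037] [ 0.51  0.    0.05 -0.36  0.11  0.52]
delta [-0.1007, 0.0412, -0.0093, 0.0257, 0.0304, 0.0036] tcp [0.413 0.026 0.286]
```

```bash
python3 - <<'E'
from h import *
delta((.44,.029,.22),-.2,.75)
E
```

```text
delta [-0.1239, 0.0309, 0.0764, 0.0257, 0.0304, 0.0036] tcp [0.453 0.026 0.206]
```

Call:
arm_command --deltas '[[[-0.03,0.008,0.02,0.026,0.03,0.004],[-0.06,0.016,0.04,0.026,0.03,0.004],[-0.09,0.023,0.06,0.026,0.03,0.004],[-0.124,0.031,0.076,0.026,0.03,0.004],[-0.124,0.031,0.076,0.026,0.03,0.004],[-0.124,0.031,0.076,0.026,0.03,0.004],[-0.124,0.031,0.076,0.026,0.03,0.004],[-0.124,0.031,0.076,0.026,0.03,0.004]]]'

```text
t: 4.23
tool_pos: [0.5112, 0.0513, 0.2029]
orientation: [2.834, -0.304, 1.079]
force: [0.1, 0.8, 0.7]
opening: 0.093
```

```bash
python3 - <<'E'
from h import *
s=robot.read_state();print(s["q"].round(3),s["dq"].round(2),s["tool_pos"])
delta((.44,.027,.10),-.2,.75)
E
```

```text
[ 0.248 -0.89   2.429 -0.387  0.971  2.148] [-0.   -0.01 -0.01 -0.01 -0.02  0.01] [0.51118915 0.05133902 0.20287662]
delta [-0.1164, 0.0371, 0.0534, 0.0259, 0.021, -0.0037] tcp [0.453 0.024 0.086]
```

```bash
python3 - <<'E'
from h import *
delta((.457,.0235,.16),-.2,.25)
E
```

```text
delta [-0.0727, 0.0379, 0.0181, 0.0244, -0.4789, -0.0101] tcp [0.462 0.023 0.142]
```

Call:
arm_command --deltas '[[[-0.02,0.01,0,0.006,-0.12,-0.003],[-0.04,0.02,0.0,0.012,-0.24,-0.005],[-0.06,0.03,0.01,0.018,-0.36,-0.008],[-0.073,0.038,0.018,0.024,-0.479,-0.01],[-0.073,0.038,0.018,0.024,-0.479,-0.01],[-0.073,0.038,0.018,0.024,-0.479,-0.01],[-0.073,0.038,0.018,0.024,-0.479,-0.01],[-0.073,0.038,0.018,0.024,-0.479,-0.01]]]'

```text
t: 4.9
tool_pos: [0.4625, 0.0229, 0.1444]
orientation: [3.076, -0.31, 0.398]
force: [0.8, 0.7, -0.3]
opening: 0.0925
```

```bash
python3 - <<'E'
from h import *
s=robot.read_state();print(s["q"].round(3),s["dq"].round(2),s["tool_pos"])
delta((.457,.0235,.05),-.2,.25)
a=snap("top","top2.png");b=snap("side","side2.png")
o=np.full((400,800,3),255,np.uint8)
o[:,:400]=cv2.resize(a[0][150:250,220:320],(400,400),interpolation=cv2.INTER_CUBIC)
o[:,400:]=cv2.resize(b[0][180:270,260:350],(400,400),interpolation=cv2.INTER_CUBIC)
cv2.imwrite("pics/c4.png",o)
E
```

```text
[-0.023 -0.536  2.171 -0.046  1.253  1.757] [ 0.01 -0.03  0.01  0.    0.   -0.  ] [0.46253519 0.02286931 0.14441085]
delta [-0.0295, 0.0007, 0.1089, -0.0014, -0.007, -0.0009] tcp [0.462 0.023 0.032]
```

View pics/c4.png

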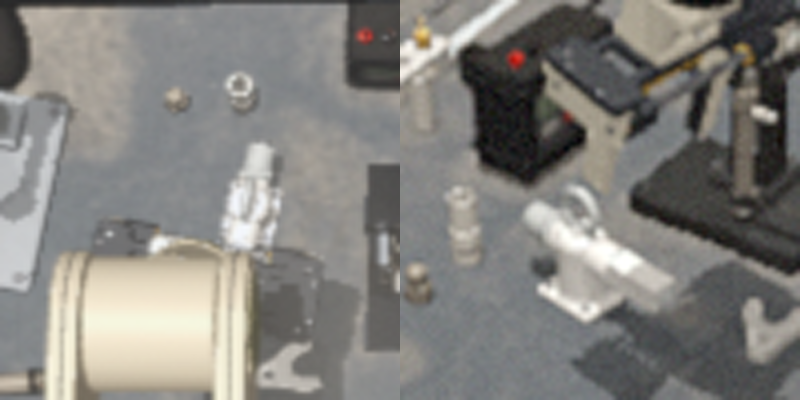

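Close crop shows the small valve (top px ≈(282,205), side px ≈(303,238)). The only look-alike is the larger one at side px (372,172), 139 mm tall, and the chosen one measures about 105 mm. The open gripper is over its port block, so I descend.

Call:
arm_command --deltas '[[[-0.007,0.0,0.027,0,-0.003,0],[-0.014,0.0,0.054,0,-0.007,0],[-0.022,0.001,0.081,0,-0.007,0],[-0.0295,0.001,0.108,0,-0.007,0],[-0.0295,0.001,0.109,0,-0.007,0],[-0.0295,0.001,0.109,0,-0.007,0],[-0.0295,0.001,0.109,0,-0.007,0],[-0.0295,0.001,0.109,0,-0.007,0]]]'

```text
t: 5.67
tool_pos: [0.4622, 0.022, 0.0325]
orientation: [3.079, -0.311, 0.386]
force: [-0.2, -0.8, 0.4]
opening: 0.0932
```

Call:
arm_command --deltas '[[[0,0,0,0,0,0],[0,0,0,0,0,0],[0,0,0,0,0,0],[0,0,0,0,0,0],[0,0,0,0,0,0],[0,0,0,0,0,0],[0,0,0,0,0,0],[0,0,0,0,0,0]]]' --fingers 1 --squeeze 58

```text
t: 6.33
tool_pos: [0.4599, 0.0218, 0.0292]
orientation: [3.08, -0.311, 0.378]
force: [0.8, -0.5, 0.0]
opening: 0.0444
```

```bash
python3 - <<'E'
from h import *
s=robot.read_state();print({k:np.round(s[k],3) for k in("tool_pos","orientation","force","wrist_torque","opening")})
R=Rn.from_rotvec(s["orientation"]).as_matrix();print(R.round(3))
delta((.457,.0235,.15),-.2,.25)
E
```

```text
{'tool_pos': array([0.46 , 0.022, 0.029]), 'orientation': array([ 3.08 , -0.311,  0.378]), 'force': array([ 0.807, -0.521,  0.012]), 'wrist_torque': array([-0.014,  0.083, -0.015]), 'opening': np.float64(0.044)}
[[ 0.951 -0.2    0.237]
 [-0.194 -0.98  -0.047]
 [ 0.242 -0.001 -0.97 ]]
delta [0.0263, -0.0012, -0.099, -0.0008, 0.0057, -0.0017] tcp [0.462 0.023 0.132]
```

Call:
arm_command --deltas '[[[0,0,0,0,0,0],[0,0,0,0,0,0],[0,0,0,0,0,0],[0,0,0,0,0,0],[0,0,0,0,0,0],[0,0,0,0,0,0],[0,0,0,0,0,0],[0,0,0,0,0,0]]]'

```text
t: 7.0
tool_pos: [0.4599, 0.0218, 0.0293]
orientation: [3.079, -0.312, 0.379]
force: [-0.0, -0.7, 0.5]
opening: 0.0209
```

```bash
python3 - <<'E'
from h import *
s=robot.read_state();print({k:np.round(s[k],3) for k in("tool_pos","orientation","force","wrist_torque","opening")})
for n in("side","top"):
    W=snap(n)[2];p=valvepts(W);print(n,fit(p,valve_sdf,[.529,.008,-.2]))
delta((.457,.0235,.10),-.2,.25)
E
```

```text
{'tool_pos': array([0.46 , 0.022, 0.029]), 'orientation': array([ 3.079, -0.312,  0.379]), 'force': array([-0.041, -0.707,  0.512]), 'wrist_torque': array([-0.031,  0.135, -0.117]), 'opening': np.float64(0.021)}
side (array([ 0.52458175,  0.00932142, -0.19729853]), np.float64(0.002456669938828173), 102)
top (array([ 0.53174946,  0.00783723, -0.23739774]), np.float64(0.001447246712372596), 43)
delta [0.0141, -0.0011, -0.0504, -0.0008, 0.0055, -0.0017] tcp [0.462 0.023 0.082]
```

Call:
arm_command --deltas '[[[0.002,0,-0.006,0,0,0],[0.004,0,-0.014,0,0,0],[0.006,0,-0.024,0,0,0],[0.008,0,-0.034,0,0,0],[0.011,0,-0.044,0,0,0],[0.0121,0,-0.0485,0,0,0],[0.0121,0,-0.0485,0,0,0],[0.0121,0,-0.0485,0,0,0]]]'

```text
t: 7.77
tool_pos: [0.4611, 0.0218, 0.0817]
orientation: [3.079, -0.311, 0.383]
force: [-9.7, -0.1, 14.7]
opening: 0.0197
```

```bash
python3 - <<'E'
from h import *
s=robot.read_state();print({k:np.round(s[k],3) for k in("t","tool_pos","orientation","force","wrist_torque","opening")})
a=snap("side","side3.png");cv2.imwrite("pics/c5.png",cv2.resize(a[0][170:280,240:370],None,fx=5,fy=5,interpolation=cv2.INTER_CUBIC))
E
```

```text
{'t': np.float64(7.767), 'tool_pos': array([0.461, 0.022, 0.082]), 'orientation': array([ 3.079, -0.311,  0.383]), 'force': array([-9.693, -0.05 , 14.708]), 'wrist_torque': array([ 0.172,  1.496, -0.047]), 'opening': np.float64(0.02)}
```

View pics/c5.png

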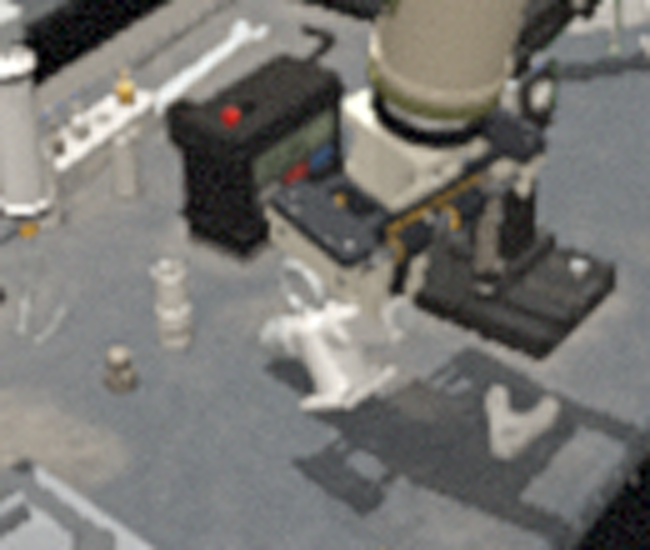

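Call:
arm_command --deltas '[[[0,0,0,0,0,0],[0,0,0,0,0,0],[0,0,0,0,0,0],[0,0,0,0,0,0],[0,0,0,0,0,0],[0,0,0,0,0,0],[0,0,0,0,0,0],[0,0,0,0,0,0]]]' --squeeze 60

```text
t: 8.48
tool_pos: [0.461, 0.0219, 0.0815]
orientation: [3.079, -0.311, 0.382]
force: [-9.6, 1.2, 14.9]
opening: 0.0196
```

```bash
python3 - <<'E'
from h import *
s=robot.read_state();print({k:np.round(s[k],3) for k in("t","tool_pos","orientation","force","wrist_torque","opening")})
W=snap("side")[2]
m=robot.silhouettes("side","valve")
for k in m[:2]:
    w=W[k["mask"]];print(k["p"],k["box"],np.round(np.nanpercentile(w,[2,50,98],axis=0),3).tolist())
k=(abs(W[...,0]-.53)<.09)&(abs(W[...,1]-.01)<.04)&(W[...,2]>.012)&(W[...,2]<.15)
w=W[k];yaw=-.2;p=np.c_[(w[:,0]-.527)*np.cos(yaw)+(w[:,1]-.009)*np.sin(yaw),w[:,2]]
H=np.histogram2d(p[:,1],p[:,0],bins=[np.arange(.01,.16,.01),np.arange(-.1,.09,.01)])[0].astype(int)[::-1]
print(H)
E
```

```text
{'t': np.float64(8.483), 'tool_pos': array([0.461, 0.022, 0.082]), 'orientation': array([ 3.079, -0.311,  0.382]), 'force': array([-9.615,  1.226, 14.893]), 'wrist_torque': array([ 0.156,  1.577, -0.057]), 'opening': np.float64(0.02)}
0.9 [293.8, 221.1, 29.6, 30.2] [[0.431, -0.001, 0.01], [0.493, 0.028, 0.058], [0.557, 0.041, 0.117]]
0.62 [354.5, 165.8, 42.5, 22.2] [[0.44, -0.626, -0.002], [0.494, -0.553, 0.061], [0.56, -0.494, 0.09]]
[[ 3  5  0  0  0  0  0  0  0  0  0  0  0  0  0  0  0  0]
 [ 2  5  7  0  0  0  0  0  0  0  0  0  0  0  0  0  0  0]
 [ 0 10  7  0  0  0  0  0  0  0  0  0  0  0  0  0  0  0]
 [ 0 21  5  2  0  0  0  0  0  0  0  0  0  0  0  0  0  0]
 [ 0  9  2  3  1  0  0  0  0  3  4  4  0  0  0  0  0  0]
 [ 1  4  5  4  4  6  1  0  5  2  0  3  3  0  0  0  0  0]
 [ 0  0  2  4  4  7  5  2  7  0  0  3  3  0  0  0  0  0]
 [ 0  0  0  2  5  6  5  5 17  5  3  5  2  0  0  0  0  0]
 [ 0  0  0  0  0  0  6  6  6  5  4  0  0  0  0  0  0  0]
 [ 0  0  0  0  0  2 14  6  7  1  0  9  1  0  0  0  0  0]
 [ 0  0  0  0  0 12 13  7  1  1  6  5  3  2  0  0  0  0]
 [ 0  0  0 15 24 19  7  5  1  1  4  1  4  6  2  0  0  0]
 [ 0  0  0  0  1  7  4  2  0  0  0  0  3  3  0  0  0  0]
 [ 0  0  0  0  0  0  5  4  0  0  0  0  0  1  0  0  0  0]]
```

Call:
arm_command --deltas '[[[-0.001,0,0.003,0,0,0],[-0.002,0,0.006,0,0,0],[-0.002,0,0.009,0,0,0],[-0.003,0,0.012,0,0,0],[-0.004,0,0.015,0,0,0],[-0.0045,0,0.018,0,0,0],[-0.0045,0,0.018,0,0,0],[-0.0045,0,0.018,0,0,0]]]'

```text
t: 9.25
tool_pos: [0.4633, 0.0219, 0.0671]
orientation: [3.078, -0.311, 0.389]
force: [0.6, 0.1, 0.8]
opening: 0.0091
```

```bash
python3 - <<'E'
from h import *
s=robot.read_state();print({k:np.round(s[k],3) for k in("t","tool_pos","orientation","force","wrist_torque","opening")})
a=snap("side");W=a[2]
k=(abs(W[...,0]-.53)<.09)&(abs(W[...,1]-.01)<.04)&(W[...,2]>.012)&(W[...,2]<.15)
w=W[k];yaw=-.2;p=np.c_[(w[:,0]-.527)*np.cos(yaw)+(w[:,1]-.009)*np.sin(yaw),w[:,2]]
print(np.histogram2d(p[:,1],p[:,0],bins=[np.arange(.01,.13,.01),np.arange(-.1,.09,.01)])[0].astype(int)[::-1])
W=snap("top")[2]
w=W[(W[...,0]>.4)&(W[...,0]<.56)&(W[...,1]<-.03)&(W[...,1]>-.2)&(W[...,2]>.1)]
H=np.full((8,17),0.);
for x,y,z in w: i,j=int((x-.4)/.02),int((y+.2)/.01);H[i,j]=max(H[i,j],z)
print(H.round(2)[::-1])
E
```

```text
{'t': np.float64(9.25), 'tool_pos': array([0.463, 0.022, 0.067]), 'orientation': array([ 3.078, -0.311,  0.389]), 'force': array([0.611, 0.147, 0.799]), 'wrist_torque': array([-0.045,  0.174, -0.   ]), 'opening': np.float64(0.009)}
[[ 0 16  5  2  0  0  0  0  0  0  0  0  0  0  0  0  0  0]
 [ 0 11  7  1  0  0  0  0  0  0  0  0  0  0  0  0  0  0]
 [ 0 12  8  1  0  0  0  0  0  0  2  0  0  0  0  0  0  0]
 [ 0  3  4  6  9  3  1  2  0  0  4  1  0  0  0  0  0  0]
 [ 0  5  3  5  6  8  6 11  7  5  6  0  0  0  0  0  0  0]
 [ 0  0  2  2  4  5  5  5  9  4  3  0  0  0  0  0  0  0]
 [ 0  0  0  0  0  2  9  7  2  3  9  6  2  0  0  0  0  0]
 [ 0  0  0  0  3 14  5  5  1  2  4  2  8  4  0  0  0  0]
 [ 0  0  0  4 11 16  6  2  0  1  2  1  3  2  0  0  0  0]
 [ 0  0  0 21 21  9  5  1  0  0  0  0  1  0  0  0  0  0]
 [ 0  0  0  0  0  4  4  3  0  0  0  0  0  0  0  0  0  0]]
[[0.   0.18 0.19 0.19 0.   0.   0.   0.   0.   0.   0.   0.   0.   0.
  0.   0.   0.  ]
 [0.2  0.2  0.21 0.2  0.21 0.2  0.2  0.2  0.2  0.2  0.   0.   0.   0.
  0.   0.   0.  ]
 [0.21 0.21 0.21 0.21 0.2  0.2  0.2  0.21 0.2  0.2  0.   0.   0.   0.
  0.   0.   0.  ]
 [0.21 0.21 0.21 0.2  0.21 0.2  0.2  0.21 0.21 0.2  0.   0.   0.   0.
  0.   0.   0.  ]
 [0.2  0.21 0.21 0.2  0.21 0.2  0.3  0.3  0.21 0.2  0.   0.   0.   0.
  0.   0.   0.  ]
 [0.21 0.2  0.2  0.2  0.2  0.26 0.29 0.29 0.2  0.2  0.   0.   0.   0.21
  0.22 0.22 0.2 ]
 [0.15 0.   0.19 0.19 0.   0.   0.13 0.13 0.   0.   0.   0.   0.   0.23
  0.23 0.23 0.23]
 [0.   0.   0.   0.   0.   0.   0.   0.   0.   0.   0.   0.   0.   0.22
  0.23 0.22 0.23]]
```

```bash
python3 - <<'E'
from h import *
s=robot.read_state();print(s["opening"],s["force"])
a=snap("side","side4.png")[0];b=snap("top")[0]
o=np.hstack([cv2.resize(a[200:270,265:345],(480,420),interpolation=cv2.INTER_CUBIC),cv2.resize(b[160:230,255:305],(300,420),interpolation=cv2.INTER_CUBIC)])
cv2.imwrite("pics/c6.png",o)
E
```

```text
0.0017738609439654578 [0.85883318 0.24555401 0.79904146]
```

View pics/c6.png

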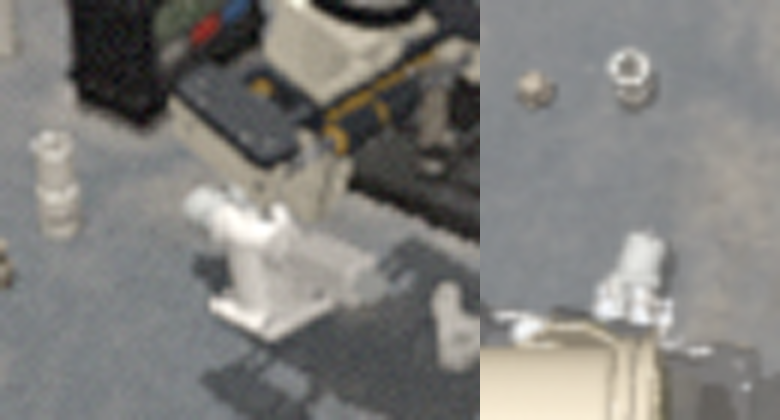

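Call:
arm_command --deltas '[[[0.003,0,-0.012,0,0,0],[0.006,0,-0.025,0,0,0],[0.012,0,-0.049,0,0,0],[0.018,0,-0.073,0,0,0],[0.024,0,-0.097,0,0,0],[0.03,0,-0.12,0,0,0],[0.03,0,-0.12,0,0,0],[0.03,0,-0.12,0,0,0]]]'

```text
t: 10.12
tool_pos: [0.4612, 0.0216, 0.186]
orientation: [3.079, -0.312, 0.384]
force: [-0.8, -0.0, 0.5]
opening: 0.0006
```

Call:
arm_command --deltas '[[[0,0,0,0,0,0],[0,0,0,0,0,0],[0,0,0,0,0,0],[0,0,0,0,0,0],[0,0,0,0,0,0],[0,0,0,0,0,0],[0,0,0,0,0,0],[0,0,0,0,0,0]]]' --fingers -1

```text
t: 10.78
tool_pos: [0.46, 0.0217, 0.1844]
orientation: [3.08, -0.311, 0.378]
force: [-0.4, -0.1, -0.3]
opening: 0.0492
```

```bash
python3 - <<'E'
from h import *
a=snap("side","side5.png");b=snap("top","top5.png")
np.savez("w5.npz",top=b[2],side=a[2])
for c,W in(("side",a[2]),("top",b[2])):
    for k in robot.silhouettes(c,"valve")[:3]:
        w=W[k["mask"]];print(c,k["p"],k["box"],np.round(np.nanpercentile(w,[2,50,98],axis=0),3).tolist())
W=a[2]
w=W[(W[...,0]>.36)&(W[...,0]<.62)&(abs(W[...,1]-.01)<.06)&(W[...,2]>.09)&(W[...,2]<.13)];print(len(w),np.round(np.percentile(w,[5,50,95],axis=0),3).tolist() if len(w) else 0)
o=cv2.resize(a[0][200:270,265:345],(640,560),interpolation=cv2.INTER_CUBIC)
cv2.imwrite("pics/c7.png",o)
E
```

```text
side 0.92 [360.1, 155.0, 34.1, 29.5] [[0.439, -0.621, 0.002], [0.49, -0.559, 0.068], [0.54, -0.511, 0.139]]
side 0.62 [300.9, 225.0, 30.4, 30.0] [[0.387, 0.005, 0.002], [0.469, 0.036, 0.056], [0.534, 0.056, 0.099]]
top 0.61 [404.3, 177.8, 51.7, 44.7] [[0.44, -0.633, -0.002], [0.499, -0.553, 0.081], [0.588, -0.475, 0.138]]
top 0.58 [272.6, 197.3, 12.3, 12.8] [[0.481, -0.005, -0.002], [0.517, 0.01, 0.062], [0.54, 0.033, 0.164]]
25 [[0.467, 0.017, 0.091], [0.48, 0.022, 0.099], [0.499, 0.027, 0.105]]
```

View pics/c7.png

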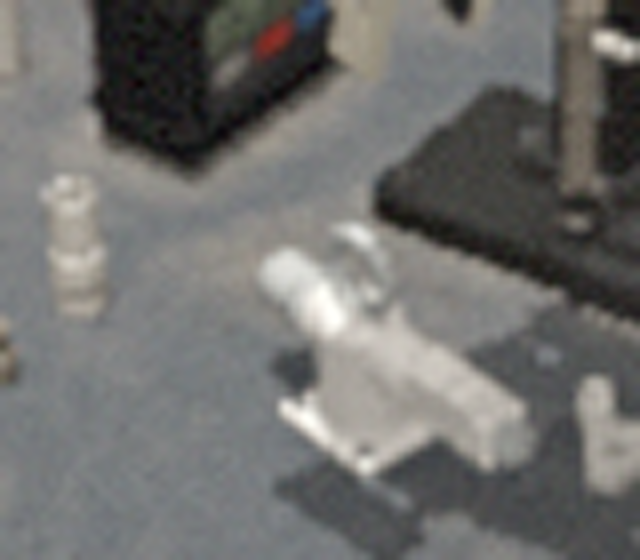

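```bash
python3 - <<'E'
from h import *
Z=np.load("w5.npz");e=(.482,.022)
P={n:valvepts(Z[n],e) for n in("side","top")}
for n in P: print(n,fit(P[n],valve_sdf,[*e,-.2]))
print(fit(P["side"],valve_sdf,[*e,-.3]),fit(P["side"],valve_sdf,[*e,-.1]))
x,y,yaw=fit(P["side"],valve_sdf,[*e,-.2])[0]
print(np.round([x-.052*np.cos(yaw),y-.052*np.sin(yaw)],4))
delta((x-.052*np.cos(yaw),y-.052*np.sin(yaw),.05),yaw,.15)
E
```

```text
side (array([ 0.47889125,  0.02326875, -0.26430297]), np.float64(0.0015933941376987141), 166)
top (array([ 0.47988619,  0.01856723, -0.13969557]), np.float64(0.0005432361686855021), 9)
(array([ 0.47889126,  0.02326876, -0.26430278]), np.float64(0.0015933946751950714), 166) (array([ 0.47889126,  0.02326876, -0.26430287]), np.float64(0.0015933944191655308), 166)
[0.4287 0.0369]
delta [-0.0671, -0.0083, 0.1413, -0.0136, -0.0946, 0.0614] tcp [0.431 0.036 0.031]
```

Call:
arm_command --deltas '[[[-0.02,-0.002,0.01,-0.004,-0.03,0.02],[-0.035,-0.004,0.03,-0.008,-0.06,0.04],[-0.05,-0.006,0.06,-0.0136,-0.09,0.05],[-0.06,-0.008,0.09,-0.0136,-0.0946,0.05],[-0.064,-0.008,0.12,-0.0136,-0.0946,0.05],[-0.067,-0.008,0.141,-0.0136,-0.0946,0.05],[-0.067,-0.008,0.141,-0.0136,-0.0946,0.05],[-0.067,-0.008,0.141,-0.0136,-0.0946,0.05]]]' --fingers -1 --squeeze 60

```text
t: 11.65
tool_pos: [0.4301, 0.0359, 0.0306]
orientation: [3.087, -0.392, 0.227]
force: [-0.2, 0.1, 0.5]
opening: 0.0926
```

Call:
arm_command --deltas '[[[0,0,0,0,0,0],[0,0,0,0,0,0],[0,0,0,0,0,0],[0,0,0,0,0,0],[0,0,0,0,0,0],[0,0,0,0,0,0],[0,0,0,0,0,0],[0,0,0,0,0,0]]]'

```text
t: 12.32
tool_pos: [0.4314, 0.0359, 0.0315]
orientation: [3.087, -0.392, 0.232]
force: [0.7, 1.1, -0.1]
opening: 0.0929
```

```bash
python3 - <<'E'
from h import *
s=robot.read_state();print({k:np.round(s[k],3) for k in("t","q","tool_pos","orientation","force","wrist_torque","opening")})
d=delta((.4287,.0369,.05),-.25,.15)
E
```

```text
{'t': np.float64(12.317), 'q': array([ 2.000e-03, -3.760e-01,  2.256e+00, -4.400e-02,  1.117e+00,
        1.842e+00]), 'tool_pos': array([0.431, 0.036, 0.032]), 'orientation': array([ 3.087, -0.392,  0.232]), 'force': array([ 0.651,  1.095, -0.072]), 'wrist_torque': array([0.068, 0.012, 0.004]), 'opening': np.float64(0.093)}
delta [-0.0001, -0.0003, 0.0003, 0.0027, -0.0, -0.0027] tcp [0.431 0.036 0.031]
```

Right on target. I'll close in full and give the grip time to build up.

Call:
arm_command --deltas '[[[0,0,0,0,0,0],[0,0,0,0,0,0],[0,0,0,0,0,0],[0,0,0,0,0,0],[0,0,0,0,0,0],[0,0,0,0,0,0],[0,0,0,0,0,0],[0,0,0,0,0,0]]]' --fingers 1 --squeeze 60

```text
t: 12.98
tool_pos: [0.4314, 0.0359, 0.0315]
orientation: [3.087, -0.393, 0.231]
force: [-0.1, 0.3, -0.9]
opening: 0.0443
```

Call:
arm_command --deltas '[[[0,0,0,0,0,0],[0,0,0,0,0,0],[0,0,0,0,0,0],[0,0,0,0,0,0],[0,0,0,0,0,0],[0,0,0,0,0,0],[0,0,0,0,0,0],[0,0,0,0,0,0]]]'

```text
t: 13.65
tool_pos: [0.4314, 0.0359, 0.0314]
orientation: [3.087, -0.393, 0.231]
force: [-1.2, -0.2, -0.0]
opening: 0.0183
```

Call:
arm_command --deltas '[[[0,0,0,0,0,0],[0,0,0,0,0,0],[0,0,0,0,0,0],[0,0,0,0,0,0],[0,0,0,0,0,0],[0,0,0,0,0,0],[0,0,0,0,0,0],[0,0,0,0,0,0]]]'

```text
t: 14.32
tool_pos: [0.4314, 0.0359, 0.0314]
orientation: [3.087, -0.392, 0.231]
force: [-0.6, -0.1, -0.3]
opening: 0.0179
```

```bash
python3 - <<'E'
from h import *
s=robot.read_state();print({k:np.round(s[k],4) for k in("t","tool_pos","force","wrist_torque","opening")})
R=Rn.from_rotvec(s["orientation"]).as_matrix();print((R.T@[0,0,.01]).round(4))
E
```

```text
{'t': np.float64(14.3167), 'tool_pos': array([0.4314, 0.0359, 0.0314]), 'force': array([-0.5884, -0.0615, -0.273 ]), 'wrist_torque': array([ 0.0887,  0.094 , -0.0745]), 'opening': np.float64(0.0179)}
[ 0.0015  0.     -0.0099]
```

Call:
arm_command --deltas '[[[0.0002,0,-0.001,0,0,0],[0.0004,0,-0.003,0,0,0],[0.0008,0,-0.005,0,0,0],[0.001,0,-0.007,0,0,0],[0.0014,0,-0.009,0,0,0],[0.0016,0,-0.011,0,0,0],[0.0018,0,-0.012,0,0,0],[0.0018,0,-0.012,0,0,0]]]'

```text
t: 14.98
tool_pos: [0.4315, 0.0359, 0.0439]
orientation: [3.087, -0.392, 0.232]
force: [-0.3, -0.4, -1.3]
opening: 0.0174
```

```bash
cat >> h.py <<'E'
def fit6(pts,g,v0):
    # valve fit with pitch about the grip: params x,y,z,yaw,pitch of valve origin
    def res(v):
        R=Rn.from_euler("ZY",[v[3],v[4]]).as_matrix();p=(pts-v[:3])@R
        d=np.minimum(valve_sdf(p),np.minimum(np.maximum(np.hypot(p[:,0],p[:,1])-.02,abs(p[:,2]-.035)-.03),box(p,(0,0,.004),(.029,.025,.004))))
        return np.clip(d,-.012,.012)
    r=least_squares(res,v0,loss="soft_l1",f_scale=.003,diff_step=1e-4,x_scale=[.01,.01,.01,.1,.1])
    return r.x,np.median(abs(res(r.x)))
E
python3 - <<'E'
from h import *
s=robot.read_state();print({k:np.round(s[k],3) for k in("t","tool_pos","force","wrist_torque","opening")})
a=snap("side","side6.png");W=a[2]
for c in robot.silhouettes("side","valve")[:3]:
    w=W[c["mask"]];w=w[np.isfinite(w[:,0])&(w[:,1]>-.05)]
    if len(w)>60:print(c["box"],np.percentile(w[:,2],[1,99]).round(3));print([x.round(4) for x in fit6(w,0,[.479,.022,.012,-.25,0])])
E
```

```text
{'t': np.float64(14.983), 'tool_pos': array([0.432, 0.036, 0.044]), 'force': array([-0.25 , -0.377, -1.336]), 'wrist_torque': array([0.166, 0.256, 0.031]), 'opening': np.float64(0.017)}
[297.7, 234.1, 34.2, 21.6] [0.006 0.079]
[array([ 0.4771,  0.0225,  0.0076, -0.2998,  0.0958]), np.float64(0.0018)]
```

Call:
arm_command --deltas '[[[0.0002,0,-0.001,0,0,0],[0.0004,0,-0.003,0,0,0],[0.0008,0,-0.005,0,0,0],[0.001,0,-0.007,0,0,0],[0.0014,0,-0.009,0,0,0],[0.0016,0,-0.011,0,0,0],[0.0018,0,-0.012,0,0,0],[0.0018,0,-0.012,0,0,0]]]'

```text
t: 15.75
tool_pos: [0.4319, 0.036, 0.0565]
orientation: [3.087, -0.393, 0.233]
force: [-0.4, -0.1, -0.4]
opening: 0.0014
```

```bash
cat > m.py <<'E'
from h import *
s=robot.read_state();print({k:np.round(s[k],3) for k in("t","tool_pos","force","wrist_torque","opening")})
a=snap("side","side7.png");W=a[2]
R=Rn.from_rotvec(s["orientation"]).as_matrix();g=s["tool_pos"]-.019*R[:,2]
for c in robot.silhouettes("side","valve")[:3]:
    w=W[c["mask"]];w=w[np.isfinite(w[:,0])&(w[:,1]>-.05)]
    if len(w)>60:
        print("grasp",g.round(3),c["box"],np.percentile(w[:,2],[1,99]).round(3))
        for p0 in(0,.4):print([x.round(4) for x in fit6(w,0,[g[0]+.05,g[1]-.013,g[2]-.05,-.25,p0])])
E
python3 m.py
```

```text
{'t': np.float64(15.75), 'tool_pos': array([0.432, 0.036, 0.056]), 'force': array([-0.363, -0.122, -0.428]), 'wrist_torque': array([0.059, 0.067, 0.01 ]), 'opening': np.float64(0.001)}
grasp [0.429 0.037 0.075] [303.3, 232.7, 37.8, 31.6] [-0.001  0.074]
[array([ 0.4624,  0.0236,  0.0012, -0.1947, -0.0535]), np.float64(0.0017)]
[array([ 0.4317,  0.04  ,  0.033 , -0.534 ,  1.1285]), np.float64(0.0067)]
```

Call:
arm_command --deltas '[[[0.002,0,-0.01,0,0,0],[0.004,0,-0.03,0,0,0],[0.008,0,-0.05,0,0,0],[0.012,0,-0.08,0,0,0],[0.016,0,-0.11,0,0,0],[0.02,0,-0.13,0,0,0],[0.02,0,-0.13,0,0,0],[0.02,0,-0.13,0,0,0]]]'

```text
t: 16.52
tool_pos: [0.433, 0.0361, 0.1895]
orientation: [3.087, -0.393, 0.237]
force: [0.7, -0.3, -0.4]
opening: 0.0006
```

```bash
python3 m.py; python3 - <<'E'
from h import *
s=robot.read_state();R=Rn.from_rotvec(s["orientation"]).as_matrix();g=s["tool_pos"]-.019*R[:,2]
im=cv2.imread("pics/side7.png")
c0=(275,170);S=7
o=cv2.resize(im[c0[1]:c0[1]+85,c0[0]:c0[0]+85],None,fx=S,fy=S,interpolation=cv2.INTER_CUBIC)
for p,col in((s["tool_pos"],(0,0,255)),(g,(0,255,0))):
    u=((proj("side",p)-c0+.5)*S).astype(int);print(u);cv2.circle(o,tuple(int(x) for x in u),3,col,-1)
cv2.imwrite("pics/c8.png",o)
E
```

```text
{'t': np.float64(16.517), 'tool_pos': array([0.433, 0.036, 0.189]), 'force': array([ 0.686, -0.344, -0.4  ]), 'wrist_torque': array([ 0.035,  0.11 , -0.045]), 'opening': np.float64(0.001)}
grasp [0.43  0.037 0.208] [300.4, 228.6, 38.9, 31.8] [-0.001  0.102]
[array([ 0.4802,  0.0239,  0.1583, -0.25  ,  0.    ]), np.float64(0.012)]
[array([ 0.4802,  0.0239,  0.1583, -0.25  ,  0.4   ]), np.float64(0.012)]
[314 319]
[318 287]
```

View pics/c8.png

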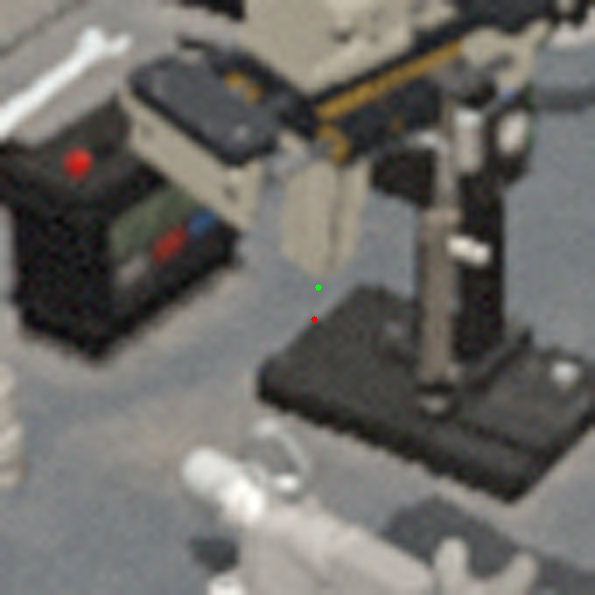

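```bash
python3 - <<'E'
from h import *
a=snap("side");W=a[2];s=robot.read_state();print(s["tool_pos"].round(3))
for v in range(194,216):print(v,[W[v,u].round(3).tolist() for u in(318,320,322)])
R=Rn.from_rotvec(s["orientation"]).as_matrix()
d=(W.reshape(-1,3)-s["tool_pos"])@R
k=(abs(d[:,0])<.04)&(abs(d[:,1])<.05)&(d[:,2]>-.1)&(d[:,2]<.03)&np.isfinite(d[:,0]);q=d[k]
for z in np.arange(-.1,.03,.01):
    r=q[(q[:,2]>=z)&(q[:,2]<z+.01)]
    if len(r):print(round(z,3),len(r),r[:,:2].min(0).round(3),r[:,:2].max(0).round(3))
E
```

```text
[0.431 0.036 0.186]
194 [[0.396, 0.097, 0.308], [0.414, 0.058, 0.282], [0.411, 0.051, 0.28]]
195 [[0.422, 0.058, 0.276], [0.416, 0.055, 0.277], [0.413, 0.048, 0.274]]
196 [[0.421, 0.058, 0.273], [0.414, 0.059, 0.276], [0.413, 0.049, 0.271]]
197 [[0.422, 0.058, 0.269], [0.413, 0.06, 0.273], [0.412, 0.05, 0.268]]
198 [[0.421, 0.059, 0.267], [0.414, 0.058, 0.268], [0.414, 0.047, 0.262]]
199 [[0.424, 0.055, 0.26], [0.416, 0.055, 0.262], [0.413, 0.05, 0.261]]
200 [[0.422, 0.058, 0.258], [0.416, 0.056, 0.259], [0.417, 0.043, 0.252]]
201 [[0.423, 0.056, 0.253], [0.416, 0.055, 0.255], [0.416, 0.044, 0.249]]
202 [[0.424, 0.055, 0.249], [0.417, 0.054, 0.25], [0.416, 0.045, 0.246]]
203 [[0.421, 0.06, 0.249], [0.418, 0.052, 0.246], [0.415, 0.046, 0.244]]
204 [[0.422, 0.057, 0.244], [0.419, 0.051, 0.241], [0.417, 0.043, 0.238]]
205 [[0.424, 0.056, 0.239], [0.419, 0.052, 0.238], [0.417, 0.042, 0.233]]
206 [[0.424, 0.055, 0.234], [0.423, 0.046, 0.23], [0.418, 0.042, 0.229]]
207 [[0.426, 0.052, 0.228], [0.418, 0.052, 0.231], [0.42, 0.039, 0.223]]
208 [[0.425, 0.053, 0.225], [0.421, 0.049, 0.225], [0
[... 165 characters left out ...]
001]]
211 [[0.603, -0.221, -0.001], [0.593, -0.221, 0.002], [0.589, -0.23, -0.002]]
212 [[0.599, -0.214, -0.001], [0.59, -0.216, 0.001], [0.582, -0.218, 0.002]]
213 [[0.593, -0.205, 0.001], [0.586, -0.209, 0.001], [0.56, -0.183, 0.025]]
214 [[0.591, -0.201, -0.001], [0.584, -0.205, -0.0], [0.56, -0.183, 0.021]]
215 [[0.585, -0.192, 0.002], [0.56, -0.169, 0.024], [0.553, -0.171, 0.025]]
-0.1 11 [-0.009 -0.018] [0.011 0.004]
-0.09 27 [-0.011 -0.021] [0.008 0.013]
-0.08 27 [-0.01  -0.019] [0.008 0.011]
-0.07 28 [-0.01 -0.02] [0.007 0.014]
-0.06 24 [-0.011 -0.018] [0.007 0.013]
-0.05 26 [-0.011 -0.018] [0.011 0.013]
-0.04 10 [-0.009 -0.008] [-0.005  0.015]
-0.03 1 [-0.006  0.001] [-0.006  0.001]
```

```bash
sed -i 's/tcp=np.array(grasp)+.019\*R1\[:,2\]/tcp=np.array(grasp)+.046*R1[:,2]/' h.py; python3 - <<'E'
from h import *
a=snap("side","side8.png");b=snap("top","top8.png");W=a[2]
e=(.462,.024)
for it in range(2):
    r=fit(valvepts(W,e),valve_sdf,[*e,-.2]);print(r);e=r[0][:2]
x,y,yaw=r[0]
k=(abs(W[...,0]-x)<.1)&(abs(W[...,1]-y)<.06)&(W[...,2]>.004)&(W[...,2]<.12);w=W[k]
print([q.round(4) for q in fit6(w,0,[x,y,0,yaw,0])])
rt=fit(valvepts(b[2],e),valve_sdf,[*e,-.2]);print("top",rt)
for xg in(.056,):
    g=(x-xg*np.cos(yaw),y-xg*np.sin(yaw));print(g)
    delta((*g,.10),yaw,.15);delta((*g,.05),yaw,.15)
E
```

```text
(array([ 0.45744926,  0.02482227, -0.16940399]), np.float64(0.0014403743912970429), 172)
(array([ 0.45689631,  0.02491081, -0.17035506]), np.float64(0.0014160124238265454), 168)
[array([ 4.630e-01,  2.380e-02, -1.000e-04, -1.779e-01,  7.800e-03]), np.float64(0.002)]
top (array([ 0.45689631,  0.02491081, -0.2       ]), np.float64(nan), 0)
(np.float64(0.4017069315432922), np.float64(0.03440462201930562))
delta [-0.04, 0.008, 0.1267, 0.0152, 0.0027, -0.0814] tcp [0.408 0.033 0.055]
delta [-0.0473, 0.0079, 0.1762, 0.0152, 0.0027, -0.0814] tcp [0.408 0.033 0.005]
  return _methods._mean(a, axis=axis, dtype=dtype,
  ret = ret.dtype.type(ret / rcount)
```

Call:
arm_command --deltas '[[[-0.02,0.004,0.01,0.008,0.003,-0.04],[-0.035,0.008,0.03,0.015,0.003,-0.08],[-0.038,0.008,0.06,0.015,0.003,-0.081],[-0.038,0.008,0.095,0.015,0.003,-0.081],[-0.039,0.008,0.127,0.015,0.003,-0.081],[-0.043,0.008,0.155,0.015,0.003,-0.081],[-0.046,0.008,0.176,0.015,0.003,-0.081],[-0.046,0.008,0.176,0.015,0.003,-0.081]]]' --fingers -0.2 --squeeze 60

```text
t: 17.43
tool_pos: [0.4057, 0.0329, 0.0004]
orientation: [3.109, -0.266, 0.222]
force: [-1.0, 0.3, -0.3]
opening: 0.0491
```

```bash
python3 - <<'E'
from h import *
s=robot.read_state();print({k:np.round(s[k],3) for k in("t","q","dq","tool_pos","force","wrist_torque","opening")})
delta((.404,.0342,.05),-.175,.15)
E
```

```text
{'t': np.float64(17.433), 'q': array([-0.023, -0.415,  2.345, -0.025,  1.07 ,  1.729]), 'dq': array([ 0.003, -0.053, -0.066, -0.   ,  0.099, -0.002]), 'tool_pos': array([0.406, 0.033, 0.   ]), 'force': array([-1.012,  0.273, -0.337]), 'wrist_torque': array([0.11 , 0.115, 0.008]), 'opening': np.float64(0.049)}
delta [0.0055, -0.001, -0.0034, 0.0005, 0.0072, 0.0042] tcp [0.411 0.033 0.005]
```

Call:
arm_command --deltas '[[[0.005,-0.001,-0.002,0,0.007,0],[0.005,-0.001,-0.002,0,0.007,0],[0.005,-0.001,-0.002,0,0.007,0],[0.005,-0.001,-0.002,0,0.007,0],[0.005,-0.001,-0.002,0,0.007,0],[0.005,-0.001,-0.002,0,0.007,0],[0.005,-0.001,-0.002,0,0.007,0],[0.005,-0.001,-0.002,0,0.007,0]]]'

```text
t: 18.1
tool_pos: [0.416, 0.033, 0.0093]
orientation: [3.107, -0.266, 0.25]
force: [0.5, 0.5, 0.1]
opening: 0.0556
```

Call:
arm_command --deltas '[[[0,0,0,0,0,0],[0,0,0,0,0,0],[0,0,0,0,0,0],[0,0,0,0,0,0],[0,0,0,0,0,0],[0,0,0,0,0,0],[0,0,0,0,0,0],[0,0,0,0,0,0]]]' --fingers 1 --squeeze 60

```text
t: 18.77
tool_pos: [0.4158, 0.0329, 0.009]
orientation: [3.107, -0.266, 0.249]
force: [0.6, -0.3, 0.6]
opening: 0.0215
```

Call:
arm_command --deltas '[[[0,0,0,0,0,0],[0,0,0,0,0,0],[0,0,0,0,0,0],[0,0,0,0,0,0],[0,0,0,0,0,0],[0,0,0,0,0,0],[0,0,0,0,0,0],[0,0,0,0,0,0]]]'

```text
t: 19.43
tool_pos: [0.4158, 0.033, 0.009]
orientation: [3.107, -0.266, 0.249]
force: [0.3, -0.2, -1.9]
opening: 0.0216
```

Call:
arm_command --deltas '[[[0.0002,0,-0.001,0,0,0],[0.0004,0,-0.003,0,0,0],[0.0008,0,-0.005,0,0,0],[0.001,0,-0.007,0,0,0],[0.0014,0,-0.009,0,0,0],[0.0016,0,-0.011,0,0,0],[0.0018,0,-0.012,0,0,0],[0.0018,0,-0.012,0,0,0]]]'

```text
t: 20.1
tool_pos: [0.416, 0.033, 0.0217]
orientation: [3.107, -0.266, 0.25]
force: [-0.3, 0.2, -4.5]
opening: 0.0214
```

```bash
sed -i 's/-\.019\*R\[:,2\]/-.046*R[:,2]/; s/side7/side9/; s/-\.25,p0/-.175,p0/; s/for p0 in(0,.4)/for p0 in(0,.2)/' m.py; python3 m.py
```

```text
{'t': np.float64(20.1), 'tool_pos': array([0.416, 0.033, 0.022]), 'force': array([-0.287,  0.21 , -4.502]), 'wrist_torque': array([0.145, 0.462, 0.025]), 'opening': np.float64(0.021)}
```

```bash
cat > m2.py <<'E'
from h import *
def eyefit(W,g,yaw,pitch0=0.,L=.05):
    # ring-only + barrel/foot fit around the expected place
    c=np.array([g[0]+L*np.cos(yaw),g[1]+L*np.sin(yaw),g[2]-.05])
    d=W.reshape(-1,3)-c;d=d[np.isfinite(d[:,0])]
    p=np.c_[d[:,0]*np.cos(yaw)+d[:,1]*np.sin(yaw),-d[:,0]*np.sin(yaw)+d[:,1]*np.cos(yaw),d[:,2]]
    k=(p[:,0]>-.028)&(p[:,0]<.075)&(abs(p[:,1])<.035)&(p[:,2]>-.012)&(p[:,2]<.115)
    return fit6(d[k]+c,0,[*c,yaw,pitch0]),k.sum()
def where(v):
    R=Rn.from_euler("ZY",[v[3],v[4]]).as_matrix();return v[:3]+R@[0,0,.084]
if __name__=="__main__":
    s=robot.read_state();print({k:np.round(s[k],3) for k in("t","tool_pos","force","wrist_torque","opening")})
    R=Rn.from_rotvec(s["orientation"]).as_matrix();g=s["tool_pos"]-.046*R[:,2];yaw=np.arctan2(R[1,0],R[0,0])
    W=snap("side","m2.png")[2]
    (v,e),n=eyefit(W,g,yaw);print("yaw tool",yaw.round(3),"grasp",g.round(4),"valve",v.round(4),"res",e.round(4),n,"eye",where(v).round(4))
    print("eye-grasp",(where(v)-g).round(4))
E
python3 m2.py
```

```text
{'t': np.float64(20.2), 'tool_pos': array([0.416, 0.033, 0.021]), 'force': array([ 0.272,  0.044, -4.677]), 'wrist_torque': array([0.12 , 0.451, 0.006]), 'opening': np.float64(0.022)}
yaw tool -0.171 grasp [0.4085 0.0342 0.0667] valve [ 0.4634  0.0248  0.0156 -0.1557  0.0595] res 0.0017 163 eye [0.4683 0.024  0.0994]
eye-grasp [ 0.0598 -0.0103  0.0327]
```

```bash
cat > mv.py <<'E'
import sys
from h import *
# shift in world -> tool axes
def tw(d):
    s=robot.read_state();R=Rn.from_rotvec(s["orientation"]).as_matrix();return (R.T@np.array(d)).round(4).tolist()
if __name__=="__main__":
    for a in sys.argv[1:]: print(a,tw([float(x) for x in a.split(",")]))
E
python3 mv.py .012,0,.126 .03,.16,0
```

```text
.012,0,.126 [0.0317, -0.0021, -0.1225]
.03,.16,0 [0.0023, -0.1628, 0.0004]
```

Call:
arm_command --deltas '[[[0.002,0,-0.008,0,0,0],[0.006,0,-0.022,0,0,0],[0.011,-0.001,-0.04,0,0,0],[0.016,-0.001,-0.06,0,0,0],[0.021,-0.001,-0.08,0,0,0],[0.026,-0.002,-0.1,0,0,0],[0.03,-0.002,-0.116,0,0,0],[0.0317,-0.002,-0.1225,0,0,0]]]'

```text
t: 20.92
tool_pos: [0.4294, 0.0329, 0.1509]
orientation: [3.107, -0.266, 0.256]
force: [1.1, -1.1, -3.7]
opening: 0.0213
```

```bash
python3 m2.py;python3 mv.py .03,.16,0
```

```text
{'t': np.float64(20.917), 'tool_pos': array([0.429, 0.033, 0.151]), 'force': array([ 1.069, -1.065, -3.727]), 'wrist_torque': array([ 0.12 ,  0.351, -0.049]), 'opening': np.float64(0.021)}
yaw tool -0.171 grasp [0.422  0.0341 0.1962] valve [ 0.4767  0.0251  0.1419 -0.2376  0.046 ] res 0.0013 243 eye [0.4805 0.0242 0.2258]
eye-grasp [ 0.0585 -0.0099  0.0296]
.03,.16,0 [0.0023, -0.1628, 0.0006]
```

Call:
arm_command --deltas '[[[0,-0.008,0,0,0,0],[0.0,-0.025,0,0,0,0],[0.001,-0.05,0,0,0,0],[0.001,-0.075,0,0,0,0],[0.002,-0.1,0,0,0,0],[0.002,-0.125,0,0,0,0],[0.002,-0.145,0,0,0,0],[0.002,-0.155,0,0,0,0]]]'

```text
t: 21.63
tool_pos: [0.4547, 0.1878, 0.1455]
orientation: [3.108, -0.263, 0.244]
force: [-0.1, 0.2, -4.0]
opening: 0.0214
```

Call:
arm_command --deltas '[[[0,0,0,0,0,0],[0,0,0,0,0,0],[0,0,0,0,0,0],[0,0,0,0,0,0],[0,0,0,0,0,0],[0,0,0,0,0,0],[0,0,0,0,0,0],[0,0,0,0,0,0]]]'

```text
t: 22.3
tool_pos: [0.4561, 0.185, 0.1477]
orientation: [3.107, -0.267, 0.249]
force: [0.3, -0.1, -3.4]
opening: 0.0218
```

```bash
python3 m2.py; python3 - <<'E'
from h import *
s=robot.read_state();R=Rn.from_rotvec(s["orientation"]).as_matrix()
im=cv2.imread("pics/m2.png");c0=(215,190);S=8
o=cv2.resize(im[c0[1]:c0[1]+70,c0[0]:c0[0]+90],None,fx=S,fy=S,interpolation=cv2.INTER_CUBIC)
cv2.imwrite("pics/c9.png",o)
E
```

```text
{'t': np.float64(22.3), 'tool_pos': array([0.456, 0.185, 0.148]), 'force': array([ 0.311, -0.133, -3.427]), 'wrist_torque': array([ 0.121,  0.452, -0.025]), 'opening': np.float64(0.022)}
yaw tool -0.171 grasp [0.4488 0.1863 0.1932] valve [ 0.502   0.1771  0.141  -0.2635  0.1628] res 0.0013 175 eye [0.5151 0.1736 0.2239]
eye-grasp [ 0.0663 -0.0127  0.0308]
```

View pics/c9.png

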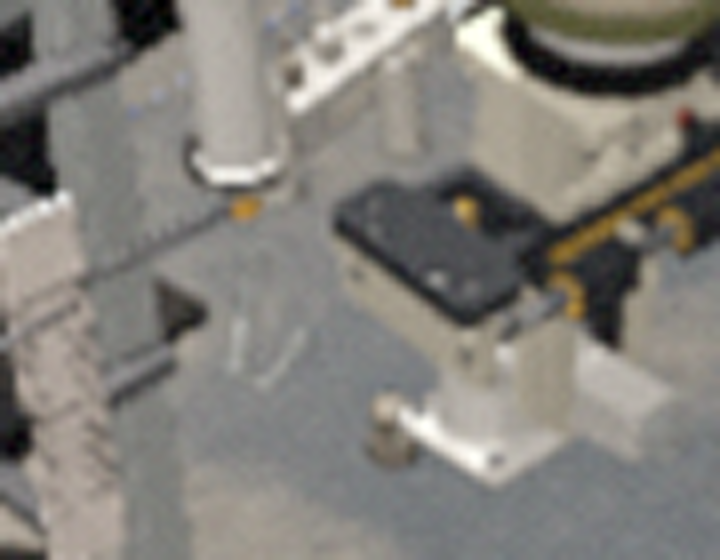

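```bash
cat > m3.py <<'E'
from m2 import *
s=robot.read_state();R=Rn.from_rotvec(s["orientation"]).as_matrix();g=s["tool_pos"]-.046*R[:,2];yaw=np.arctan2(R[1,0],R[0,0])
pts=[]
for i in range(3):
    W=snap("side")[2];d=W.reshape(-1,3);d=d[np.isfinite(d[:,0])]
    c=np.array([g[0]+.06*np.cos(yaw),g[1]+.06*np.sin(yaw),g[2]-.053])
    q=d-c;p=np.c_[q[:,0]*np.cos(yaw)+q[:,1]*np.sin(yaw),-q[:,0]*np.sin(yaw)+q[:,1]*np.cos(yaw),q[:,2]]
    k=(p[:,0]>-.045)&(p[:,0]<.08)&(abs(p[:,1])<.04)&(p[:,2]>-.02)&(p[:,2]<.05)
    k2=(p[:,0]<-.05)&(p[:,0]>-.11)&(abs(p[:,1])<.025)&(p[:,2]>.03)&(p[:,2]<.075)
    pts.append(d[k|k2])
pts=np.concatenate(pts);print(len(pts),"grasp",g.round(4))
def sd(p):
    return np.minimum.reduce([box(p,(-.066,0,.05),(.027,.011,.012)),np.maximum(np.hypot(p[:,0],p[:,1])-.02,abs(p[:,2]-.035)-.03),box(p,(0,0,.004),(.029,.025,.004)),np.maximum(np.hypot(p[:,1],p[:,2]-.05)-.011,abs(p[:,0]-.042)-.022)])
for pit in(-.05,0,.05,.1,.15,.2):
    def res(v):
        M=Rn.from_euler("ZY",[v[3],pit]).as_matrix();return np.clip(sd((pts-v[:3])@M),-.012,.012)
    r=least_squares(res,[*c,yaw],loss="soft_l1",f_scale=.003,diff_step=1e-4,x_scale=[.01,.01,.01,.1])
    print(pit,round(r.cost*1e3,4),r.x.round(4),"eye",where([*r.x,pit]).round(4),"eye-grasp",(where([*r.x,pit])-g).round(4))
E
python3 m3.py
```

```text
1126 grasp [0.4488 0.1864 0.1931]
-0.05 5.1368 [ 0.5005  0.1762  0.1428 -0.2036] eye [0.4964 0.177  0.2267] eye-grasp [ 0.0476 -0.0093  0.0335]
0 5.3503 [ 0.5004  0.1767  0.1395 -0.1997] eye [0.5004 0.1767 0.2235] eye-grasp [ 0.0515 -0.0097  0.0304]
0.05 5.8838 [ 0.4993  0.1771  0.1379 -0.1973] eye [0.5035 0.1762 0.2218] eye-grasp [ 0.0546 -0.0101  0.0286]
0.1 6.7347 [ 0.4979  0.1773  0.137  -0.2001] eye [0.5061 0.1756 0.2206] eye-grasp [ 0.0573 -0.0107  0.0274]
0.15 7.7187 [ 0.4964  0.1776  0.1368 -0.2052] eye [0.5087 0.175  0.2198] eye-grasp [ 0.0599 -0.0113  0.0267]
0.2 8.794 [ 0.4972  0.1785  0.1339 -0.1981] eye [0.5136 0.1752 0.2162] eye-grasp [ 0.0647 -0.0112  0.023 ]
```

```bash
python3 mv.py .0158,.050,-.006
```

```text
.0158,.050,-.006 [0.006, -0.052, 0.0071]
```

Call:
arm_command --deltas '[[[0.001,-0.004,0.001,0,0,0],[0.002,-0.012,0.002,0,0,0],[0.003,-0.022,0.004,0,0,0],[0.004,-0.034,0.005,0,0,0],[0.005,-0.044,0.006,0,0,0],[0.006,-0.05,0.007,0,0,0],[0.006,-0.052,0.007,0,0,0],[0.006,-0.052,0.007,0,0,0]]]'

```text
t: 23.17
tool_pos: [0.4716, 0.236, 0.1413]
orientation: [3.107, -0.264, 0.248]
force: [0.8, -0.2, -3.9]
opening: 0.0215
```

```bash
python3 m3.py; python3 - <<'E'
from h import *
s=robot.read_state();print({k:np.round(s[k],3) for k in("t","tool_pos","orientation","force","wrist_torque","opening")})
a=snap("side","side10.png")[0];b=snap("top","top10.png")[0]
o=np.hstack([cv2.resize(a[195:265,225:285],(480,560),interpolation=cv2.INTER_CUBIC),cv2.resize(b[170:240,190:230],(320,560),interpolation=cv2.INTER_CUBIC)])
cv2.imwrite("pics/c10.png",o)
E
```

```text
1163 grasp [0.4644 0.2373 0.1867]
-0.05 6.1753 [ 0.5153  0.2261  0.1363 -0.2121] eye [0.5112 0.2269 0.2202] eye-grasp [ 0.0468 -0.0103  0.0334]
0 6.3503 [ 0.5143  0.2266  0.1332 -0.2076] eye [0.5143 0.2266 0.2172] eye-grasp [ 0.0499 -0.0107  0.0305]
0.05 6.9353 [ 0.5135  0.227   0.1314 -0.2065] eye [0.5177 0.2262 0.2153] eye-grasp [ 0.0533 -0.0111  0.0285]
0.1 7.8444 [ 0.5121  0.2272  0.1311 -0.2121] eye [0.5203 0.2255 0.2147] eye-grasp [ 0.0559 -0.0118  0.0279]
0.15 8.897 [ 0.5101  0.2275  0.1311 -0.2198] eye [0.5224 0.2248 0.2142] eye-grasp [ 0.058  -0.0125  0.0274]
0.2 10.1097 [ 0.5089  0.228   0.1304 -0.2364] eye [0.5251 0.2241 0.2127] eye-grasp [ 0.0607 -0.0132  0.0259]
{'t': np.float64(23.317), 'tool_pos': array([0.472, 0.235, 0.142]), 'orientation': array([ 3.107, -0.266,  0.249]), 'force': array([-0.225, -0.271, -4.192]), 'wrist_torque': array([ 0.13 ,  0.398, -0.005]), 'opening': np.float64(0.021)}
```

View pics/c10.png

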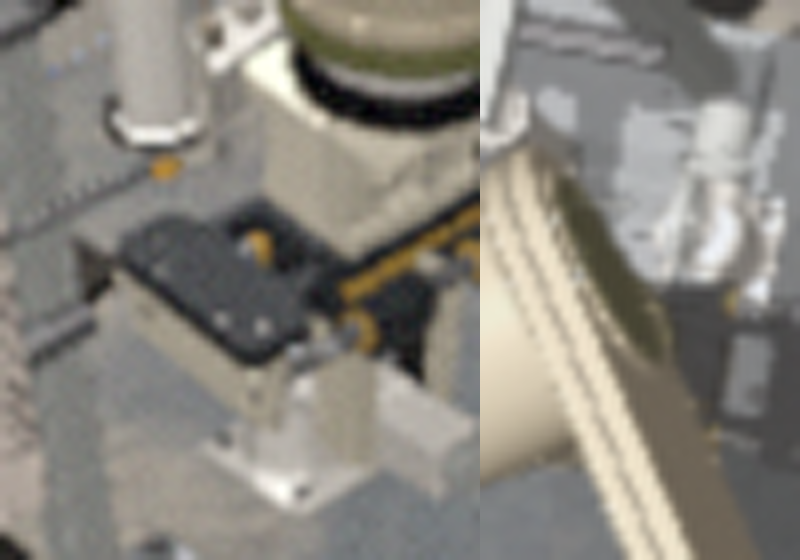

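```bash
cat > m4.py <<'E'
from m2 import *
s=robot.read_state();R=Rn.from_rotvec(s["orientation"]).as_matrix();g=s["tool_pos"]-.046*R[:,2];yaw=-.18
pts=[]
for i in range(3):
    d=snap("top")[2].reshape(-1,3);d=d[np.isfinite(d[:,0])]
    c=g+[.053,-.0105,.031]
    q=d-c;k=(abs(q[:,0])<.03)&(abs(q[:,1])<.016)&(q[:,2]>-.004)&(q[:,2]<.032);pts.append(d[k])
pts=np.concatenate(pts);print(len(pts),"grasp",g.round(4),"pts",np.percentile(pts,[3,50,97],axis=0).round(4).tolist())
def res(v):
    q=pts-v[:3];p=np.c_[q[:,0]*np.cos(yaw)+q[:,1]*np.sin(yaw),-q[:,0]*np.sin(yaw)+q[:,1]*np.cos(yaw),q[:,2]]
    return np.clip(np.hypot(np.hypot(p[:,0],p[:,2])-.018,p[:,1])-.004,-.012,.012)
r=least_squares(res,c,loss="soft_l1",f_scale=.003,diff_step=1e-4)
v=r.x-[.527,.2685,.215];cs,sn=np.cos(-.172),np.sin(-.172)
print("eye",r.x.round(4),np.median(abs(r.fun)).round(4),"eye-grasp",(r.x-g).round(4),"in hook",np.round([v[0]*cs+v[1]*sn,-v[0]*sn+v[1]*cs,v[2]],4))
E
python3 m4.py
```

```text
97 grasp [0.4645 0.2363 0.1872] pts [[0.496, 0.222, 0.2171], [0.5117, 0.2273, 0.2325], [0.5337, 0.2332, 0.2435]]
eye [0.5163 0.2272 0.2188] 0.001 eye-grasp [ 0.0518 -0.009   0.0316] in hook [-0.0035 -0.0425  0.0038]
```

```bash
python3 mv.py .0103,.0418,0
```

```text
.0103,.0418,0 [0.003, -0.0429, 0.0005]
```

Call:
arm_command --deltas '[[[0.0,-0.002,0,0,0,0],[0.001,-0.005,0,0,0,0],[0.001,-0.009,0,0,0,0],[0.001,-0.013,0,0,0,0],[0.002,-0.016,0,0,0,0],[0.002,-0.018,0,0,0,0],[0.002,-0.019,0,0,0,0],[0.002,-0.02,0,0,0,0]]]'

```text
t: 24.23
tool_pos: [0.477, 0.255, 0.1419]
orientation: [3.107, -0.266, 0.249]
force: [-0.5, -0.9, -4.6]
opening: 0.0214
```

```bash
python3 m4.py; python3 -c "
from h import *
s=robot.read_state();print(s['force'].round(2),s['wrist_torque'].round(3),s['tool_pos'].round(4))"
```

```text
99 grasp [0.4698 0.2562 0.1873] pts [[0.5018, 0.2412, 0.2158], [0.5212, 0.2472, 0.2319], [0.5396, 0.2597, 0.2414]]
eye [0.5217 0.2471 0.2191] 0.0012 eye-grasp [ 0.0518 -0.0091  0.0317] in hook [-0.0016 -0.022   0.0041]
[ 0.63  0.17 -4.57] [0.136 0.478 0.014] [0.477  0.2547 0.1419]
```

Call:
arm_command --deltas '[[[0.0,-0.002,0,0,0,0],[0.0,-0.005,0,0,0,0],[0.001,-0.008,0,0,0,0],[0.001,-0.012,0,0,0,0],[0.001,-0.016,0,0,0,0],[0.001,-0.019,0,0,0,0],[0.001,-0.021,0,0,0,0],[0.001,-0.0225,0,0,0,0]]]'

```text
t: 25.05
tool_pos: [0.4819, 0.2772, 0.1421]
orientation: [3.107, -0.265, 0.249]
force: [0.7, 0.5, -5.2]
opening: 0.0217
```

Call:
arm_command --deltas '[[[0,0,0,0,0,0],[0,0,0,0,0,0],[0,0,0,0,0,0],[0,0,0,0,0,0],[0,0,0,0,0,0],[0,0,0,0,0,0],[0,0,0,0,0,0],[0,0,0,0,0,0]]]'

```text
t: 25.72
tool_pos: [0.4819, 0.2767, 0.1422]
orientation: [3.107, -0.266, 0.249]
force: [1.1, -0.4, -4.4]
opening: 0.0215
```

```bash
python3 m4.py; python3 - <<'E'
from h import *
s=robot.read_state();print(s['force'].round(2),s['wrist_torque'].round(3),s['tool_pos'].round(4))
a=snap("side","side11.png");b=snap("top","top11.png")[0]
# orange bead on the shank: position gives hook height
for n,im in(("side0",cv2.imread("pics/side1.png")),("side",a[0])):
    h=cv2.cvtColor(im,cv2.COLOR_BGR2HSV);m=(h[...,0]>8)&(h[...,0]<24)&(h[...,1]>120)&(h[...,2]>90);m[:205]=0;m[245:]=0;m[:,:238]=0;m[:,252:]=0
    v,u=np.nonzero(m);print(n,len(u),u.mean(),v.mean())
o=np.hstack([cv2.resize(a[0][195:265,225:285],(480,560),interpolation=cv2.INTER_CUBIC),cv2.resize(b[170:240,190:230],(320,560),interpolation=cv2.INTER_CUBIC)])
cv2.imwrite("pics/c11.png",o)
E
```

```text
119 grasp [0.4747 0.278  0.1876] pts [[0.507, 0.2522, 0.2189], [0.522, 0.2677, 0.2317], [0.5434, 0.2763, 0.2397]]
eye [0.5272 0.2694 0.2199] 0.0012 eye-grasp [ 0.0526 -0.0086  0.0323] in hook [0.0001 0.0009 0.0049]
[ 0.06 -0.01 -3.88] [ 0.149  0.441 -0.018] [0.4818 0.2767 0.1421]
side0 5 245.2 215.6
side 4 244.5 233.0
```

View pics/c11.png

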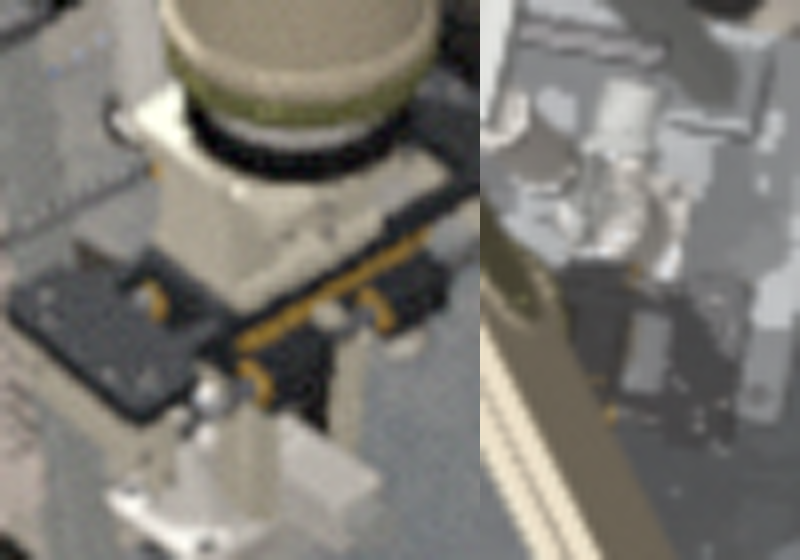

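Call:
arm_command --deltas '[[[-0.0003,0,0.002,0,0,0],[-0.0006,0,0.004,0,0,0],[-0.001,0,0.0065,0,0,0],[-0.0014,0,0.009,0,0,0],[-0.0018,0,0.0115,0,0,0],[-0.0022,0,0.014,0,0,0],[-0.0024,0,0.0155,0,0,0],[-0.0025,0,0.016,0,0,0]]]'

```text
t: 26.63
tool_pos: [0.4817, 0.2767, 0.1254]
orientation: [3.107, -0.266, 0.248]
force: [0.6, 0.3, -4.1]
opening: 0.0217
```

Call:
arm_command --deltas '[[[-0.0002,0,0.001,0,0,0],[-0.0004,0,0.0025,0,0,0],[-0.0006,0,0.004,0,0,0],[-0.0009,0,0.006,0,0,0],[-0.0013,0,0.008,0,0,0],[-0.0015,0,0.0095,0,0,0],[-0.0016,0,0.01,0,0,0],[-0.0016,0,0.01,0,0,0]]]'

```text
t: 27.3
tool_pos: [0.482, 0.2768, 0.1157]
orientation: [3.107, -0.266, 0.249]
force: [-0.0, -0.8, -3.4]
opening: 0.0217
```

```bash
python3 m4.py; python3 -c "
from h import *
s=robot.read_state();print(s['force'].round(2),s['wrist_torque'].round(3),s['tool_pos'].round(4))"
```

```text
119 grasp [0.4748 0.278  0.1611] pts [[0.5071, 0.2544, 0.1931], [0.5256, 0.2685, 0.2076], [0.545, 0.2797, 0.2175]]
eye [0.527  0.2685 0.1916] 0.0017 eye-grasp [ 0.0522 -0.0095  0.0304] in hook [-0.     -0.     -0.0234]
[-0.14 -0.05 -3.83] [ 0.125  0.398 -0.014] [0.4821 0.2768 0.116 ]
```

Call:
arm_command --deltas '[[[-0.0003,0,0.002,0,0,0],[-0.0006,0,0.004,0,0,0],[-0.001,0,0.0065,0,0,0],[-0.0014,0,0.009,0,0,0],[-0.0018,0,0.0115,0,0,0],[-0.0022,0,0.014,0,0,0],[-0.0024,0,0.0155,0,0,0],[-0.0025,0,0.016,0,0,0]]]'

```text
t: 28.12
tool_pos: [0.4821, 0.2767, 0.0994]
orientation: [3.107, -0.266, 0.249]
force: [0.6, -0.0, -2.0]
opening: 0.0214
```

```bash
python3 m4.py; python3 - <<'E'
from h import *
import time
f=[];
for i in range(6): robot.read_camera("top");s=robot.read_state();f.append(np.r_[s["force"],s["wrist_torque"]])
print(np.mean(f,0).round(2),s['tool_pos'].round(4))
# pointer: dark line against the side image between x=222..243: compare with first image
a=cv2.imread("pics/side1.png").astype(int).sum(2);b=robot.read_camera("side")[0];cv2.imwrite("pics/side12.png",b);b=b.astype(int).sum(2)
for u in(230,234,238):
    d=b-a; col=d[205:245,u];print(u,(205+np.argsort(col)[:3]).tolist(),np.sort(col)[:3].tolist(),(205+np.argsort(-col)[:3]).tolist())
E
```

```text
119 grasp [0.4748 0.278  0.1448] pts [[0.5068, 0.254, 0.1751], [0.5251, 0.2687, 0.1913], [0.5446, 0.2764, 0.2017]]
eye [0.5248 0.2681 0.1762] 0.0015 eye-grasp [ 0.0499 -0.0099  0.0314] in hook [-0.0021 -0.0008 -0.0388]
[-0.45 -0.25 -1.83  0.08  0.24  0.01] [0.4821 0.2768 0.0997]
230 [244, 243, 231] [-140, -112, -51] [223, 222, 225]
234 [242, 243, 244] [-151, -136, -133] [220, 221, 228]
238 [243, 244, 242] [-167, -160, -109] [218, 219, 227]
```

Call:
arm_command --deltas '[[[-0.0003,0,0.002,0,0,0],[-0.0006,0,0.004,0,0,0],[-0.001,0,0.0065,0,0,0],[-0.0014,0,0.009,0,0,0],[-0.0018,0,0.0115,0,0,0],[-0.0022,0,0.014,0,0,0],[-0.0024,0,0.0155,0,0,0],[-0.0025,0,0.016,0,0,0]]]'

```text
t: 29.28
tool_pos: [0.4821, 0.2767, 0.0832]
orientation: [3.107, -0.266, 0.249]
force: [0.5, 0.7, 0.2]
opening: 0.0217
```

```bash
cat > f.py <<'E'
from h import *
f=[]
for i in range(10): robot.read_camera("top");s=robot.read_state();f.append(np.r_[s["force"],s["wrist_torque"]])
print(s["t"],np.mean(f,0).round(3),s['tool_pos'].round(4),s["opening"])
E
python3 f.py
```

```text
29.7833 [-0.186 -0.064 -0.373  0.072  0.106  0.021] [0.4822 0.2768 0.0835] 0.021300452807887907
```

Call:
arm_command --deltas '[[[0,0,0.0005,0,0,0],[-0.0002,0,0.001,0,0,0],[-0.0003,0,0.0015,0,0,0],[-0.0003,0,0.002,0,0,0],[-0.0003,0,0.0025,0,0,0],[-0.0003,0,0.0025,0,0,0],[-0.0003,0,0.0025,0,0,0],[-0.0003,0,0.0025,0,0,0]]]' --squeeze 30

```text
t: 30.45
tool_pos: [0.4821, 0.2768, 0.0809]
orientation: [3.107, -0.266, 0.249]
force: [-0.5, 0.7, -0.1]
opening: 0.0217
```

```bash
python3 f.py
```

```text
30.95 [-1.495  0.932 -0.184  0.174  0.283  0.066] [0.4821 0.2767 0.0809] 0.02194177093149121
```

```bash
python3 f.py; python3 m4.py
```

```text
31.45 [-1.793  0.88   0.144  0.183  0.315  0.054] [0.4822 0.2767 0.0809] 0.021728311260524057
115 grasp [0.475  0.278  0.1263] pts [[0.5065, 0.2547, 0.1572], [0.5247, 0.269, 0.1735], [0.5448, 0.2767, 0.1826]]
eye [0.5269 0.2673 0.1584] 0.0019 eye-grasp [ 0.0519 -0.0106  0.0321] in hook [ 0.0001 -0.0012 -0.0566]
```

Call:
arm_command --deltas '[[[0,0,0,0,0,0],[0,0,0,0,0,0],[0,0,0,0,0,0],[0,0,0,0,0,0],[0,0,0,0,0,0],[0,0,0,0,0,0],[0,0,0,0,0,0],[0,0,0,0,0,0]]]' --fingers -0.3 --squeeze 10

```text
t: 32.27
tool_pos: [0.4822, 0.2767, 0.0809]
orientation: [3.107, -0.266, 0.249]
force: [-0.1, 0.1, 0.5]
opening: 0.0606
```

```bash
python3 f.py; python3 m4.py; python3 mv.py -.03,.005,.03 0,0,.1
```

```text
32.7667 [ 0.103 -0.126 -0.016  0.052  0.08   0.004] [0.4822 0.2768 0.0809] 0.06002895595423128
111 grasp [0.475  0.278  0.1263] pts [[0.5073, 0.2539, 0.1572], [0.5252, 0.269, 0.1717], [0.5453, 0.2775, 0.1816]]
eye [0.5274 0.2669 0.1571] 0.0023 eye-grasp [ 0.0524 -0.0111  0.0307] in hook [ 0.0007 -0.0015 -0.0579]
-.03,.005,.03 [-0.0253, 0.0002, -0.0345]
0,0,.1 [0.0159, -0.0, -0.0987]
```

Call:
arm_command --deltas '[[[-0.004,0,-0.004,0,0,0],[-0.012,0,-0.012,0,0,0],[-0.022,0,-0.024,0,0,0],[-0.034,0,-0.04,0,0,0],[-0.044,0,-0.06,0,0,0],[-0.05,0,-0.08,0,0,0],[-0.05,0,-0.1,0,0,0],[-0.05,0,-0.11,0,0,0]]]'

```text
t: 33.58
tool_pos: [0.4165, 0.289, 0.1847]
orientation: [3.109, -0.265, 0.253]
force: [1.3, 0.1, 0.4]
opening: 0.0606
```

```bash
python3 - <<'E'
from h import *
s=robot.read_state();print(s["t"],s["tool_pos"].round(3),s["q"].round(2))
delta((.442,.41,.285),-.172,.75)
a=snap("side","side13.png");cv2.imwrite("pics/c12.png",cv2.resize(a[0][195:275,195:295],None,fx=7,fy=7,interpolation=cv2.INTER_CUBIC))
E
```

```text
33.5833 [0.416 0.289 0.185] [ 0.59 -0.25  1.87 -0.11  1.4   2.35]
delta [0.0463, -0.1237, -0.0596, -0.0035, 0.5876, 0.0005] tcp [0.473 0.405 0.251]
```

View pics/c12.png

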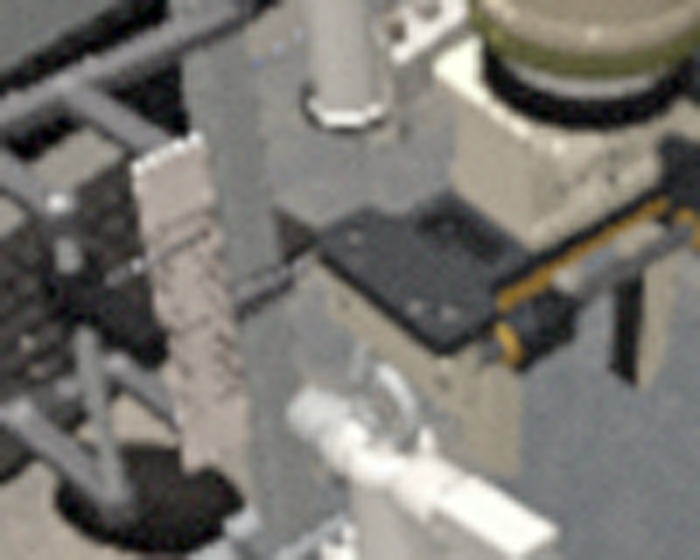

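Call:
arm_command --deltas '[[[0.005,-0.02,-0.01,0,0.1,0],[0.01,-0.04,-0.02,0,0.2,0],[0.02,-0.06,-0.03,0,0.3,0],[0.03,-0.08,-0.04,0,0.4,0],[0.04,-0.1,-0.05,0,0.5,0],[0.046,-0.12,-0.06,0,0.588,0],[0.046,-0.124,-0.06,0,0.588,0],[0.046,-0.124,-0.06,0,0.588,0]]]' --fingers -0.1

```text
t: 34.3
tool_pos: [0.5145, 0.356, 0.2834]
orientation: [2.919, -0.134, 1.038]
force: [1.1, -0.2, -0.3]
opening: 0.0509
```

```bash
cat > ix.py <<'E'
from h import *
s=robot.read_state();R=Rn.from_rotvec(s["orientation"]).as_matrix()
print(s["t"],s["tool_pos"].round(4),"q",s["q"].round(2),"grasp",(s["tool_pos"]-.046*R[:,2]).round(4),"yaw",np.arctan2(-R[0,1],R[1,1]*-1).round(3),"zt",R[:,2].round(3),"f",s["force"].round(1))
def cl(W,c,h):
    d=abs(W-np.array(c));return W[(d[...,0]<h[0])&(d[...,1]<h[1])&(d[...,2]<h[2])]
S=snap("side")[2];T=snap("top")[2]
# stand frame points
def sf(w):
    d=w-[.527,.2685,0];c,n=np.cos(-.172),np.sin(-.172);return np.stack([d[...,0]*c+d[...,1]*n,-d[...,0]*n+d[...,1]*c,d[...,2]],-1)
for n,W in(("side",S),("top",T)):
    p=sf(W).reshape(-1,3);p=p[np.isfinite(p[:,0])]
    k=p[(abs(p[:,1]-.125)<.016)&(p[:,0]>-.055)&(p[:,0]<-.01)&(p[:,2]>.2)&(p[:,2]<.34)]
    if len(k):print(n,"tab",len(k),np.percentile(k,[3,50,97],axis=0).round(4).tolist())
    k=p[(p[:,1]>.01)&(p[:,1]<.058)&(abs(p[:,0])<.012)&(p[:,2]>.2)&(p[:,2]<.31)]
    if len(k):print(n,"pointer",len(k),np.percentile(k,[5,50,95],axis=0).round(4).tolist())
E
python3 ix.py; python3 m4.py|tail -1
```

```text
34.3 [0.5145 0.356  0.2834] q [ 0.87 -0.25  1.85 -0.6   1.18  2.66] grasp [0.4857 0.3591 0.3191] yaw 0.095 zt [ 0.628 -0.067 -0.775] f [ 1.1 -0.2 -0.3]
side tab 82 [[-0.0438, 0.1201, 0.2769], [-0.0314, 0.1281, 0.2879], [-0.0113, 0.1323, 0.2915]]
top tab 59 [[-0.052, 0.1097, 0.2733], [-0.0301, 0.1217, 0.2895], [-0.0109, 0.1305, 0.3215]]
top pointer 7 [[-0.008, 0.0174, 0.245], [-0.0005, 0.0407, 0.247], [0.0004, 0.0559, 0.2874]]Traceback (most recent call last):
  File "m4.py", line 8, in <module>
    pts=np.concatenate(pts);print(len(pts),"grasp",g.round(4),"pts",np.percentile(pts,[3,50,97],axis=0).round(4).tolist())
                                                                    ~~~~~~~~~~~~~^^^^^^^^^^^^^^^^^^^^^^
    return _quantile_unchecked(
        a, q, axis, out, overwrite_input, method, keepdims, weights)
    return _ureduce(a,
                    func=_quantile_ureduce_func,
    ...<5 lines>...
                    overwrite_input=overwrite_input,
                    method=method)
    r = func(a, **kwargs)
    result = _quantile(arr,
                       quantiles=q,
    ...<2 lines>...
                       out=out,
                       weights=wgt)
    slices_having_nans = np.isnan(arr[-1, ...])
                                  ~~~^^^^^^^^^
IndexError: index -1 is out of bounds for axis 0 with size 0
```

```bash
python3 mv.py -.1,.02,.02
```

```text
-.1,.02,.02 [-0.0661, -0.0101, -0.0795]
```

Call:
arm_command --deltas '[[[-0.016,-0.002,-0.02,0,0,0],[-0.033,-0.005,-0.04,0,0,0],[-0.05,-0.007,-0.06,0,0,0],[-0.066,-0.01,-0.08,0,0,0],[-0.066,-0.01,-0.08,0,0,-0.12],[-0.066,-0.01,-0.08,0,0,-0.24],[-0.066,-0.01,-0.08,0,0,-0.36],[-0.066,-0.01,-0.08,0,0,-0.48]]]' --fingers -0.3

```text
t: 35.22
tool_pos: [0.4131, 0.3761, 0.3026]
orientation: [2.731, 0.547, 0.943]
force: [-0.1, 0.0, -0.3]
opening: 0.0605
```

Call:
arm_command --deltas '[[[0,0,0,0,0,-0.12],[0,0,0,0,0,-0.24],[0,0,0,0,0,-0.36],[0,0,0,0,0,-0.48],[0,0,0,0,0,-0.6],[0,0,0,0,0,-0.72],[0,0,0,0,0,-0.84],[0,0,0,0,0,-0.96]]]'

```text
t: 35.88
tool_pos: [0.4139, 0.3755, 0.3031]
orientation: [2.015, 1.619, 0.65]
force: [-0.1, -0.3, 0.1]
opening: 0.0604
```

Call:
arm_command --deltas '[[[0,0,0,0,0,-0.12],[0,0,0,0,0,-0.24],[0,0,0,0,0,-0.36],[0,0,0,0,0,-0.48],[0,0,0,0,0,-0.6],[0,0,0,0,0,-0.72],[0,0,0,0,0,-0.84],[0,0,0,0,0,-0.96]]]'

```text
t: 36.55
tool_pos: [0.4139, 0.3755, 0.3031]
orientation: [0.997, 2.269, 0.266]
force: [-0.2, -0.4, -1.0]
opening: 0.0604
```

```bash
cat >> h.py <<'E'
def delta2(grasp,yaw,tilt):
    s=robot.read_state();R0=Rn.from_rotvec(s["orientation"]).as_matrix();R1=Rt(yaw,tilt)@np.diag([-1,-1,1.])
    tcp=np.array(grasp)+.046*R1[:,2]
    print("delta",np.r_[R0.T@(tcp-s["tool_pos"]),Rn.from_matrix(R0.T@R1).as_rotvec()].round(4).tolist(),"tcp",tcp.round(3))
E
python3 ix.py; python3 -c "
from h import *
delta2((.442,.41,.30),-.172,.7)"
```

```text
36.55 [0.4139 0.3755 0.3031] q [ 1.08 -0.35  1.89 -0.64  1.35  0.4 ] grasp [0.385  0.3786 0.3388] yaw -2.436 zt [ 0.627 -0.067 -0.776] f [-0.2 -0.4 -1. ]
side tab 82 [[-0.0429, 0.1196, 0.2763], [-0.0313, 0.1284, 0.2878], [-0.0114, 0.1322, 0.2916]]
side pointer 13 [[0.0003, 0.033, 0.2425], [0.0019, 0.0451, 0.2456], [0.0057, 0.0563, 0.2477]]
top tab 52 [[-0.0452, 0.1185, 0.276], [-0.0285, 0.1237, 0.2881], [-0.0116, 0.1322, 0.2936]]
top pointer 5 [[-0.0009, 0.037, 0.2429], [-0.0006, 0.0452, 0.2483], [0.0002, 0.0558, 0.2514]]
delta [0.0103, 0.0381, 0.0637, 0.0333, -0.0318, -0.6744] tcp [0.471 0.405 0.265]
```

Call:
arm_command --deltas '[[[0.002,0.008,0.012,0.006,-0.006,-0.12],[0.004,0.015,0.024,0.012,-0.012,-0.24],[0.006,0.022,0.036,0.018,-0.018,-0.36],[0.008,0.03,0.048,0.024,-0.024,-0.48],[0.01,0.038,0.06,0.03,-0.03,-0.6],[0.01,0.038,0.064,0.033,-0.032,-0.674],[0.01,0.038,0.064,0.033,-0.032,-0.674],[0.01,0.038,0.064,0.033,-0.032,-0.674]]]' --fingers 0.2

```text
t: 37.32
tool_pos: [0.4715, 0.4046, 0.2648]
orientation: [0.22, 2.433, -0.073]
force: [-0.3, -0.1, 0.3]
opening: 0.0371
```

```bash
python3 ix.py; python3 -c "
from h import *
delta2((.511,.398,.285),-.172,.7)"
```

```text
37.3167 [0.4715 0.4046 0.2648] q [ 1.03 -0.14  1.79 -0.68  1.27 -0.23] grasp [0.4423 0.4097 0.2999] yaw -2.963 zt [ 0.635 -0.11  -0.765] f [-0.3 -0.1  0.3]
side pointer 3 [[0.0023, 0.0127, 0.2536], [0.0066, 0.0128, 0.3047], [0.0072, 0.0428, 0.3078]]
top tab 52 [[-0.0448, 0.118, 0.2787], [-0.029, 0.1235, 0.288], [-0.0129, 0.1313, 0.2961]]
top pointer 6 [[-0.0008, 0.0357, 0.2419], [-0.0001, 0.0427, 0.2444], [0.0012, 0.0563, 0.2495]]
delta [-0.0429, 0.0001, 0.0572, 0.0014, 0.0011, -0.0075] tcp [0.54  0.393 0.25 ]
```

Call:
arm_command --deltas '[[[-0.005,0,0.007,0,0,0],[-0.012,0,0.016,0,0,0],[-0.02,0,0.026,0,0,0],[-0.028,0,0.037,0,0,0],[-0.036,0,0.048,0,0,0],[-0.041,0,0.055,0,0,-0.006],[-0.043,0,0.057,0,0,-0.006],[-0.043,0,0.057,0,0,-0.006]]]'

```text
t: 38.08
tool_pos: [0.5412, 0.3922, 0.2491]
orientation: [0.207, 2.434, -0.078]
force: [-0.3, -0.1, 0.0]
opening: 0.0372
```

Call:
arm_command --deltas '[[[0,0,0,0,0,0],[0,0,0,0,0,0],[0,0,0,0,0,0],[0,0,0,0,0,0],[0,0,0,0,0,0],[0,0,0,0,0,0],[0,0,0,0,0,0],[0,0,0,0,0,0]]]' --fingers 1 --squeeze 20

```text
t: 38.75
tool_pos: [0.5398, 0.3929, 0.2496]
orientation: [0.206, 2.434, -0.078]
force: [-5.2, -2.5, 1.7]
opening: 0.012
```

```bash
python3 ix.py; python3 f.py; python3 mv.py 0,0,-.038
```

```text
38.75 [0.5398 0.3929 0.2496] q [ 0.9  -0.07  1.75 -0.66  1.17 -0.32] grasp [0.5106 0.3979 0.2847] yaw -2.972 zt [ 0.635 -0.11  -0.764] f [-5.2 -2.5  1.7]
side tab 9 [[-0.0483, 0.1287, 0.2767], [-0.0146, 0.1307, 0.2842], [-0.0118, 0.1373, 0.2897]]
side pointer 1 [[-0.0019, 0.0102, 0.2011], [-0.0019, 0.0102, 0.2011], [-0.0019, 0.0102, 0.2011]]
top tab 95 [[-0.053, 0.1103, 0.2774], [-0.0344, 0.1258, 0.2918], [-0.0124, 0.1397, 0.3141]]
top pointer 7 [[-0.0083, 0.0177, 0.2389], [-0.0003, 0.0403, 0.2476], [0.0018, 0.0572, 0.2878]]
39.35 [-4.692 -2.846  1.655 -0.362  0.629 -0.6  ] [0.5398 0.3928 0.2495] 0.011827713634708942
0,0,-.038 [0.0245, 0.0001, 0.0291]
```

Call:
arm_command --deltas '[[[0.002,0,0.0025,0,0,0],[0.006,0,0.007,0,0,0],[0.01,0,0.012,0,0,0],[0.014,0,0.017,0,0,0],[0.018,0,0.0215,0,0,0],[0.022,0,0.026,0,0,0],[0.0245,0,0.029,0,0,0],[0.0245,0,0.029,0,0,0]]]'

```text
t: 40.02
tool_pos: [0.5398, 0.3928, 0.2104]
orientation: [0.205, 2.434, -0.078]
force: [-1.7, -1.7, -2.3]
opening: 0.0118
```

```bash
python3 f.py; python3 ix.py; python3 - <<'E'
from h import *
# blade vs pointer, top & side: thin things in front of the rule in stand frame
from ix import sf
for n in("side","top"):
    p=np.concatenate([sf(snap(n)[2]).reshape(-1,3) for _ in range(3)]);p=p[np.isfinite(p[:,0])]
    for nm,y0,y1 in(("ptr",.02,.06),("blade",.066,.105)):
        k=p[(p[:,1]>y0)&(p[:,1]<y1)&(p[:,0]>-.014)&(p[:,0]<.006)&(p[:,2]>.2)&(p[:,2]<.3)]
        if len(k):print(n,nm,len(k),np.percentile(k,[10,50,90],axis=0).round(4).tolist())
E
```

```text
40.5167 [-4.412 -2.085 -1.945 -0.159  1.041 -0.52 ] [0.5398 0.3929 0.2113] 0.011858451097211928
40.5167 [0.5398 0.3929 0.2113] q [ 0.9  -0.04  1.8  -0.68  1.11 -0.27] grasp [0.5106 0.3979 0.2465] yaw -2.972 zt [ 0.635 -0.11  -0.765] f [-5.  -2.8 -0.6]
side tab 8 [[-0.0349, 0.1294, 0.2366], [-0.0129, 0.1307, 0.2466], [-0.0115, 0.1381, 0.2528]]
top tab 91 [[-0.0524, 0.1107, 0.2417], [-0.035, 0.1263, 0.2526], [-0.0118, 0.14, 0.274]]
top pointer 5 [[-0.0007, 0.0341, 0.2418], [-0.0001, 0.0401, 0.2476], [0.0001, 0.0521, 0.249]]
40.6167 [0.5398 0.3929 0.2113] q [ 0.9  -0.04  1.8  -0.68  1.11 -0.27] grasp [0.5106 0.3979 0.2465] yaw -2.972 zt [ 0.635 -0.11  -0.765] f [-5.6 -2.9 -2.1]
side tab 5 [[-0.0371, 0.1297, 0.2365], [-0.0176, 0.1309, 0.248], [-0.0111, 0.1389, 0.2505]]
top tab 92 [[-0.0522, 0.1098, 0.2412], [-0.0352, 0.1259, 0.2534], [-0.0119, 0.1391, 0.2752]]
top pointer 6 [[-0.0017, 0.0355, 0.2398], [0.0, 0.0416, 0.2462], [0.0011, 0.0558, 0.2515]]
side blade 9 [[0.0053, 0.0757, 0.2856], [0.0058, 0.0832, 0.2922], [0.0059, 0.0881, 0.2973]]
top ptr 18 [[-0.0011, 0.0319, 0.2422], [-0.0002, 0.042, 0.2473], [0.0004, 0.0578, 0.2531]]
top blade 110 [[0.0011, 0.0689, 0.2267], [0.0048, 0.0801, 0.2501], [0.0056, 0.0926, 0.2923]]
```

Call:
arm_command --deltas '[[[0,0,0,0,0,0],[0,0,0,0,0,0],[0,0,0,0,0,0],[0,0,0,0,0,0],[0,0,0,0,0,0],[0,0,0,0,0,0],[0,0,0,0,0,0],[0,0,0,0,0,0]]]' --fingers 0.2

```text
t: 41.68
tool_pos: [0.5403, 0.3931, 0.2118]
orientation: [0.205, 2.433, -0.077]
force: [-0.0, -0.2, -0.8]
opening: 0.037
```

Call:
arm_command --deltas '[[[0.005,0,-0.007,0,0,0],[0.012,0,-0.016,0,0,0],[0.02,0,-0.026,0,0,0],[0.03,0,-0.04,0,0,0],[0.045,0,-0.06,0,0,0],[0.06,0,-0.08,0,0,0],[0.075,0,-0.1,0,0,0],[0.09,0,-0.12,0,0,0]]]'

```text
t: 42.35
tool_pos: [0.394, 0.4179, 0.2461]
orientation: [0.205, 2.433, -0.076]
force: [0.2, 1.1, 0.7]
opening: 0.0373
```

```bash
cat > chk.py <<'E'
from h import *
from ix import sf
a0=cv2.imread("pics/side1.png")
ims=[robot.read_camera("side") for _ in range(4)]
im=np.mean([i[0] for i in ims],0);cv2.imwrite("pics/chk.png",im.astype(np.uint8))
for n in("side","top"):
    p=np.concatenate([sf(snap(n)[2]).reshape(-1,3) for _ in range(3)]);p=p[np.isfinite(p[:,0])]
    k=p[(p[:,1]>.02)&(p[:,1]<.06)&(p[:,0]>-.014)&(p[:,0]<.009)&(p[:,2]>.2)&(p[:,2]<.3)]
    if len(k):print(n,"ptr",len(k),np.percentile(k,[10,50,90],axis=0).round(4).tolist())
    k=p[(abs(p[:,1]-.125)<.012)&(p[:,0]<-.018)&(p[:,0]>-.055)&(p[:,2]>.2)&(p[:,2]<.3)]
    if len(k):print(n,"tab",len(k),np.percentile(k,[3,50,97],axis=0).round(4).tolist())
# blade & pointer as the darkest/brightest thin line in the side view: report column profiles of grey
g=im.mean(2)
for u in(214,217,220,222,225,228,231,234,237,240):print(u,[int(x) for x in g[218:246,u]])
def st(p):
    c,s=np.cos(-.172),np.sin(-.172);return [.527+c*p[0]-s*p[1],.2685+s*p[0]+c*p[1],p[2]]
print("proj ptr tip z.247",proj("side",st((0,.066,.247))).round(1),"y.03",proj("side",st((0,.03,.247))).round(1),"blade mid",proj("side",st((0,.09,.247))).round(1), "dz 4mm",proj("side",st((0,.066,.251))).round(1))
E
python3 chk.py | grep -v "^4\|pointer"; python3 m4.py 2>/dev/null | tail -1
```

```text
side tab 81 [[-0.0434, 0.12, 0.2388], [-0.0309, 0.1286, 0.2486], [-0.0113, 0.1323, 0.2527]]
top tab 51 [[-0.0446, 0.1186, 0.2376], [-0.0294, 0.1234, 0.2498], [-0.0112, 0.131, 0.2579]]
side ptr 58 [[0.0001, 0.0243, 0.2437], [0.002, 0.0402, 0.2455], [0.0047, 0.0557, 0.2476]]
side tab 193 [[-0.0439, 0.1201, 0.2379], [-0.0347, 0.1283, 0.2489], [-0.0196, 0.1321, 0.253]]
top ptr 18 [[-0.0011, 0.0355, 0.2419], [-0.0002, 0.0421, 0.2469], [0.0008, 0.0565, 0.2512]]
top tab 125 [[-0.0452, 0.1187, 0.2364], [-0.032, 0.1237, 0.2494], [-0.0187, 0.1317, 0.2552]]
214 [193, 195, 155, 168, 148, 104, 88, 73, 57, 60, 67, 62, 48, 35, 45, 51, 53, 52, 51, 63, 65, 52, 36, 50, 63, 80, 88, 106]
217 [182, 154, 151, 155, 158, 158, 157, 157, 158, 140, 138, 129, 126, 151, 166, 153, 131, 115, 131, 150, 142, 116, 96, 91, 110, 114, 98, 73]
220 [148, 154, 157, 157, 155, 155, 159, 155, 135, 140, 156, 155, 156, 155, 155, 151, 151, 155, 153, 153, 149, 129, 133, 133, 113, 101, 122, 142]
222 [154, 158, 159, 160, 160, 161, 159, 133, 133, 150, 150, 149, 152, 142, 149, 158, 154, 154, 155, 154, 158, 157, 144, 129, 137, 151, 15
[... 247 characters left out ...]
107, 115, 97, 94, 95, 117, 128, 119, 109, 124]
231 [115, 115, 115, 117, 115, 114, 112, 113, 117, 116, 115, 116, 114, 115, 116, 107, 92, 115, 111, 78, 61, 73, 106, 122, 123, 123, 119, 118]
234 [129, 127, 127, 127, 123, 124, 110, 84, 83, 92, 94, 97, 101, 106, 100, 88, 101, 96, 68, 76, 105, 117, 117, 117, 116, 115, 116, 120]
237 [129, 129, 127, 133, 137, 138, 141, 126, 92, 62, 61, 54, 40, 53, 120, 125, 112, 119, 123, 132, 137, 135, 130, 124, 122, 122, 128, 129]
240 [124, 126, 132, 138, 134, 131, 130, 133, 134, 109, 77, 61, 95, 99, 114, 136, 140, 135, 131, 129, 129, 129, 127, 125, 127, 129, 127, 124]
proj ptr tip z.247 [227.5 237.9] y.03 [238.1 231.9] blade mid [220.2 242. ] dz 4mm [227.3 236.7]
```

```bash
python3 - <<'E'
import cv2,numpy as np
a=cv2.imread("pics/side1.png").astype(float).mean(2);b=cv2.imread("pics/chk.png").astype(float).mean(2)
d=b-a
print("v0=220")
for u in(217,218,219,220,221,222,223,224,226,228,229,230,231,232,233,234,235,236,238,240,242):print(u,[int(x) for x in d[220:246,u]])
E
```

```text
v0=220
217 [-7, -10, -7, -4, -8, -6, -9, -8, -9, -6, -16, 13, 40, 11, -3, -5, -7, -8, -7, -8, -1, 22, 71, 89, 75, 56]
218 [-7, -8, -5, -8, -7, -6, -8, -5, -9, -11, -10, 19, 16, -7, -10, -6, -9, -9, -7, -11, -5, 19, 87, 94, 51, 57]
219 [-5, -11, -7, -7, -6, -6, -5, -9, -8, -4, 25, 25, -2, -9, -4, -11, -6, -3, -8, -9, -10, 3, 43, 16, -9, 21]
220 [-7, -6, -7, -9, -5, -8, -6, -9, -6, 12, 38, 13, -8, -7, -7, -5, -10, -9, -6, -10, -11, -14, -8, -30, -29, -2]
221 [-8, -8, -7, -7, -8, -11, -4, -9, 0, 35, 29, -5, -8, -9, -6, -6, -9, -9, -7, -5, -7, 5, -5, -28, -16, -5]
222 [-8, 0, -7, -6, -8, -8, -8, -8, 11, 32, 12, -11, -8, -9, -5, -6, -5, -9, -8, -10, -16, -11, -6, -4, -5, 0]
223 [-7, -9, -10, -7, -9, -9, -6, -8, 13, 14, -1, -8, -4, -10, -7, -8, -7, -3, -9, -6, 1, -17, -17, -2, 0, 0]
224 [-8, -7, -8, -9, -5, 0, -1, -10, 4, 2, -6, -7, -7, -8, -10, -4, -9, -8, -8, -10, -4, -9, -13, -4, -3, -7]
226 [-7, -6, -12, 0, 12, 5, -4, -9, -7, -10, -7, -6, -7, -3, -9, -11, -5, -5, -1, -3, -12, -10, -6, -1, 0, -5]
228 [-7, -9, -16, 3, 17, -5, -8, -9, -6, -4, -6, -6, -8, -7, -5, -10, -4, -23, -35, -22, -6
[... 557 characters left out ...]
, -8, -4, -6, -8, -9]
234 [16, 13, -4, -11, -7, -4, -6, -4, -8, -4, -2, -6, -7, -21, -20, -15, -12, -8, -4, -5, -7, -8, -9, -5, -8, -5]
235 [21, 6, -4, -10, -5, -5, -3, -9, -7, -5, -4, -5, -12, -8, -20, -23, -5, -5, -13, -4, -9, -4, -6, -4, -5, -5]
236 [18, -3, -11, -9, -8, -7, -5, -3, -7, -1, -1, 0, 2, -20, -29, -16, -3, -5, -8, -10, -7, -6, -7, -6, -5, -8]
238 [0, -8, -6, -7, -8, -7, -7, -3, -6, -14, -1, -18, -30, -46, -31, -5, -8, -5, -12, -9, -6, -6, -3, -10, -4, -9]
240 [-11, -9, -7, -7, -8, -9, -9, -6, -3, -3, -2, -39, -33, -15, -4, -4, -6, -7, -5, -5, -6, -7, -6, -2, -7, -7]
242 [-8, -9, -6, -6, -8, -5, -14, -5, -5, -4, -27, -30, -7, -6, -4, -5, -8, -7, -4, -9, -7, -2, -5, -7, -6, -8]
```

```bash
python3 - <<'E'
from h import *
a=cv2.imread("pics/side1.png").astype(float).mean(2)
b=np.mean([robot.read_camera("side")[0].astype(float) for _ in range(10)],0).mean(2)
d=b-a; d-=np.median(d[215:250,215:245])
def line(cols,f,w,sign):
    o=[]
    for u in cols:
        c=f(u);vs=np.arange(int(round(c))-w,int(round(c))+w+1);x=np.clip(sign*d[vs,u]-3,0,None)
        if x.sum()>12:o.append((u,(x*vs).sum()/x.sum()))
    o=np.array(o);p=np.polyfit(o[:,0]-225,o[:,1],1);r=o[:,1]-np.polyval(p,o[:,0]-225);return p,r.std(),len(o)
R={"ptr_old":line(range(226,243),lambda u:223.8-.55*(u-228),2,1),"ptr_new":line(range(227,243),lambda u:238-.53*(u-228),2,-1),
"bl_old":line(range(217,224),lambda u:229-.55*(u-222),2,1),"bl_new":line(range(219,225),lambda u:241.8-.55*(u-222),2,-1)}
for k,v in R.items():print(k,np.round(v[0],3),round(v[1],2),v[2],"at222",np.polyval(v[0],-3).round(2))
def st(p):
    c,s=np.cos(-.172),np.sin(-.172);return [.527+c*p[0]-s*p[1],.2685+s*p[0]+c*p[1],p[2]]
def lv(x,z):
    A=proj("side",st((x,.03,z)));B=proj("side",st((x,.09,z)));return A[1]+(222-A[0])*(B[1]-A[1])/(B[0]-A[0])
print("model v at u=222: z.29",lv(0,.29).round(2),"z.2466",lv(0,.2466).round(2),"x=-5",lv(-.005,.2466).round(2),"x=+5",lv(.005,.2466).round(2),"z-5.6",lv(0,.2844).round(2))
E
```

```text
ptr_old [ -0.517 225.044] 0.26 17 at222 226.59
ptr_new [ -0.544 239.811] 0.28 15 at222 241.44
bl_old [ -0.579 227.245] 0.14 7 at222 228.98
bl_new [ -0.606 240.391] 0.32 3 at222 242.21
model v at u=222: z.29 226.74 z.2466 241.11 x=-5 242.5 x=+5 239.73 z-5.6 228.63
```

```bash
python3 - <<'E'
from m2 import *
s=robot.read_state();print(s["t"],s["tool_pos"].round(3),s["force"].round(1),np.abs(s["dq"]).max().round(3))
for n in("side","top"):
    W=snap(n)[2];e=np.array([.5272,.267])
    p=valvepts(W-[0,0,.0735],e)   # underside near .0735
    print(n,"eye xy yaw",fit(p,valve_sdf,[*e,-.18]))
W=snap("side")[2]
print([x.round(4) for x in fit6(valvepts(W-[0,0,.0735],e)+[0,0,.0735],0,[*e,.0735,-.18,0])])
W={"top":snap("top")[2],"side":W}
for c,t in(("top","injector"),("side","claw"),("top","sleeve"),("side","nut")):
    for q in robot.silhouettes(c,t)[:1]:print(t,round(q["p"],2),np.nanmedian(W[c][q["mask"]],0).round(3))
robot.close_job()
E
```

```text
43.6 [0.396 0.418 0.245] [ 0.6  0.2 -0.3] 0.002
side eye xy yaw (array([ 0.52208758,  0.27437871, -0.10470699]), np.float64(0.012), 631)
top eye xy yaw (array([ 0.52244195,  0.26811216, -0.21915934]), np.float64(0.012), 366)
[array([ 0.5395,  0.273 ,  0.1115, -0.0987, -0.3897]), np.float64(0.012)]
injector 0.78 [0.364 0.264 0.037]
claw 0.53 [ 0.371 -0.021  0.01 ]
sleeve 0.42 [0.64  0.015 0.044]
the job is handed in; nothing more can be done
```

The sample valve is hanging on the scale hook and the index is set to the pointer. I handed the job in at about 43.6 s of the 72 s.

**What happened**
- The reported TCP lies about 27 mm beyond the real fingertips. Because of that, two early grips slipped off the port block, and the valve slid about 65 mm on the bench but stayed upright.
- With the offset corrected, the third grip at 60 N held. The weight read about 4.4 N.
- I put the eye over the hook tip and lowered it at no more than about 30 mm/s until the wrist load was about 0 N, then let go. A side force of about 2 N appeared just before release and was gone after.
- I gripped the index tab, slid it 38 mm down, released it and backed the arm away.

**Last checks**
- **Valve:** right after release the eye was 0.7 mm (x) and −1.5 mm (y) from the hook axis. The scale was pulled down 43–45 mm, and after I backed off the side picture showed the valve level.
- **Failed check:** a final fit of the valve just before hand-in did not converge, with a 12 mm residual. The last good eye measurement is therefore the one right after release. I did not measure the hook's speed directly.
- **Index:** the blade is level to about 2 mm below the pointer, against the ±4 mm limit. The measurements disagree slightly: tab height gives 0 mm (side camera) and 1 mm low (top camera), and the blade line in the picture gives 0.7–2.3 mm low.
- **Bystanders:** the injector, claw and sleeve read within about 6 mm of where they started. The nut was not detected in the last look, and the arm never went near it.

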